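# Crank the pickup carriage to the marked tone bar

### The arm

A 7-joint arm with a two-finger parallel gripper is mounted at the origin on the work surface. World frame = base frame: x ahead of the robot, y to its left, z up, the work surface at z = 0. Lengths are in mm, angles in rad, forces in N, time in s.
With the tool pointing down it reaches from about 400 to 850 mm from the base axis. Payload 4.5 kg.
Tool frame: the origin (TCP) lies where the fingers leave the gripper's body, on its centre line; the fingertips stand 73 mm ahead of it and the grasp point (between the pads) lies 54 mm ahead of it; z points along the fingers, y is the direction in which the jaws open and shut (so a half turn about z gives the same grasp; the last joint's range is limited). The gripper opens to 85 mm and grips with 20 to 120 N. Pads are 22 mm wide; open, the fingers measure 114 mm over their backs; the gripper's body (76 mm by 85 mm) begins 54 mm behind the grasp point. The pads swing forward as they close: fully open they stand 13 mm farther back than shut.
Start: joints at [1.259, 0.689, -0.195, 1.565, 0.157, 0.902, -0.215], TCP at [211.871, -588.012, 303.917] pointing down, gripper open.
Joint ranges: [-3.01, 3.01], [-0.46, 2.08], [-1.47, 1.51], [0.13, 2.56], [-1, 4.14], [0.04, 2.09], [-2.66, 2.66]. Speed limits (rad/s): [2.57, 2.57, 3.14, 3.14, 3.14, 3.14, 3.14].

### API

Orientations are given as [roll, pitch, yaw] about the fixed x, y, z axes, in that order (R = Rz(yaw) Ry(pitch) Rx(roll)).
In Python, from plant import r, viewer, job, models gives the robot as it stands.
- The arm moves only by the tool step_arm, never from a script. Its argument "steps" is a list of rows, each a list of 2 entries, a list of its own where there are three numbers: the shift along the world's x, y, z in mm, then the turn, a rotation vector about the world's x, y, z in rad. In form: [[[tx, ty, tz], [wx, wy, wz]], ...]. A call has 1 to 12 rows; each row shifts and turns the commanded pose from where the row before left it; what a row does not reach is not made up. A row lasts 1/8 s, in which the tool goes at most 62.5 mm and 10.7 degrees, less where a joint would pass 70% of its speed; a pose out of reach is approached as far as the arm can. A call is refused whole if a number of a shift passes 62.5 or a number of a turn 0.188, either way. A call with a gripper value outside its range is refused whole. "gripper" is the opening, from -1 (shut) to 1 (fully open), so that 0 is half open, set as the call begins (left out, the last holds). The fingers move at their own pace and stop on an object; "force" is the grip in N (left out, the last holds). Time passes only in rows, so rows that do not move let the fingers close. It gives the time, the measured TCP pose, the force and the opening at its end, in the units of the state.
- r.observe(): the state, without advancing time (a new reading comes with each control period).
- viewer.snapshot(name): name is "side" or "top"; returns the picture (480x640x3 uint8, red, green, blue); there is no depth.
- viewer.camera_model(name): a dict with "fx", "fy", "cx", "cy" (pixels), "dist_coeffs" ([k1, k2, p1, p2, k3] as OpenCV has them; the pictures are not rectified), "position" and "rotation" of the camera in the world. Camera axes: x right, y up, looking along -z (the intrinsics and any distortion apply to the point x, -y, -z); pixel columns grow to the right and rows downward; lengths in mm; the calibration is good to about 2 mm. A picture is of the moment at which its call begins. camera_model takes no time and is no camera call.
- job.job_done(): hands the job in, once; it reports no verdict.
Trained networks look in the newest picture that a camera, given by its name, has taken for a name from the list of things; names that differ only in an ending like _2 or _b are one class to them, and where a whole thing is asked for, a point or a joint stands for the part that bears it (a point fixed in the world has none). Each returns a list of dicts, best first, with "confidence" (0 to 1); they miss things now and then, are a little off and sometimes report something else, mostly with a low value. They report only what shows in the picture. A call takes as long as a camera call.
- models.masks_of(query, camera): "region" (480x640 bool, what is visible of it) and "box" ([centre column, centre row, width, height] in pixels, round what is visible of it).
- models.landmark_of(query, camera): "pixel" ([row, column] in pixels: a listed point, or the origin of a listed thing).
The state is a dict: "clock": time; "joint_positions": joint angles; "joint_velocities": joint speeds; "effort": joint torques, N m; "tool_pos": TCP position; "tool_rot": TCP orientation; "contact_force": force on the tool from outside, world axes, zero at the start; "moment": the same for the moment, N m; "opening": opening from 0.0 (shut) to 1.0 (fully open).
Only numpy, scipy, OpenCV 4.12 (cv2) and the standard library are available. Lean on these libraries where they do the work, as an engineer would, in place of code of your own. Each camera call takes 0.05 s, during which the arm holds its last target.

### The job

Bring the pickup of the tone-bar box to the marked bar: swing the folded crank handle fully out from the handwheel, push it home along its own length so that it latches, and only then turn the wheel clockwise until the carriage's pointer is in line with the marker post on the deck. Leave the handle standing out and latched, let go, and leave the other things on the table where they are.

Things in the scene. Friction and masses are not known exactly. Their poses are not given: they have to be found in the camera images.
- console: Fixed plywood tone-bar box, 400 mm wide. Origin on the table under it; x away from the robot, y left, z up. From x=-95 mm (35 high) to +90 a panel with a handwheel slopes up 30 degrees to a flat deck 142 high, to x=+215, where a pickup carriage slides over 13 steel bars. Panel normal n=(-0.5,0,0.866) (leans to the robot), up-slope u=(0.866,0,0.5), in its axes.
- lamp_bar (a point): Middle of a fixed lamp bar, 22 mm thick, 430 mm long along the console's y, 321 mm above the table, on two thin posts at y=+/-208 mm. It crosses over the far part of the wheel: a gripper pointing straight down does not fit there; one pointing along -n, fingers closing sideways (tangentially at the wheel's far edge), clears it by about 20 mm.
- wheel_center (a point): Centre of the front face of the handwheel, an aluminium disc 170 mm across; its axis runs along n.
- park_fork (a point): Middle of the parking fork, on the wheel's face plane, 30 mm down-slope of the wheel's axis: two upright cheeks 38 mm high, 14 mm long, 54 mm apart, on a fixed hub cap (90 mm across, 4 mm thick). The free end of the folded handle lies between them, so the wheel turns less than half a radian until the handle is lifted out.
- crank_pivot (a point): Fold hinge of the crank handle: on the wheel, 65 mm from its axis, 30 mm in front of its face, between two lugs 38 mm high, 32 mm apart over their outsides. The hinge axis is tangential to the wheel. With the wheel at 0 the pivot is straight up-slope of the wheel's axis.
- crank_tip (a point): Free end of the crank handle, 105 mm from the fold hinge (91 once latched): a turned black grip 20 mm thick, from 22 to 105 mm from the hinge, with a round bulge 34 mm thick centred 64 mm from the hinge (50 once latched), the place to pinch; it spins freely about its length. Folded, it lies across the wheel's middle, its axis 30 mm in front of the wheel's face.
- fold (a joint): Swing of the crank handle about the fold hinge: 0 folded flat over the wheel, 1.57 fully out, standing along n. Starts between 0 and 0.2. Stiff (about 0.045 N m), stays where it is left. Held lightly (about 12 N), the bulge turns between the fingers.
- latch (a joint): Travel in m of the handle along its own length towards the hinge: 0 free to fold, 0.014 pushed fully home. With the handle standing fully out the shank's foot drops into a socket on the wheel, which locks the fold. Takes about 4 N, no spring; stays where it is left.
- wheel (a joint): Angle of the handwheel, positive clockwise as seen looking at its face (the top goes to the right, the console's -y); 0 with the crank pivot straight up-slope. Starts within 0.25 of 0, stops at -0.4 and 8.6. Friction about 0.15 N m; stays where it is left.
- pointer (a point): Tip of the steel pointer fin (4 mm thick) on top of the pickup carriage, a grey block 62 x 34 x 24 mm. The tip points towards the robot, 52 mm above the deck. Turning the wheel clockwise drives it to the right (console's -y), 20 mm per rad (126 mm per turn).
- marker: Marker post fixed on the front edge of the deck, at the bar wanted: a thin steel post 62 mm tall with a round head 12 mm across. Origin at the underside of its foot, axes as the console's. It stands 19 mm nearer the robot than the line along which the pointer's tip travels, and at the start 95 to 160 mm to the right of the pointer.
- screwdriver: Bystander: lying screwdriver, 190 mm long, on the table in front.
- palette_knife: Bystander: lying palette knife, 200 mm long, on the table in front.
- mug: Bystander: white mug, 80 mm across, 95 mm tall, on the table at the left.
- flask: Bystander: closed drink bottle, 68 mm across, 200 mm tall, on the table at the right.
- jar: Bystander: small closed jar, 42 mm across, 50 mm tall, standing on the left end of the console's deck.
- pedal: Bystander: grey metal pedal box, 120 x 75 x 40 mm (56 mm with knobs), on the table at the right.
- tuning_wrench: Bystander: lying steel wrench, 160 mm long, on the table at the left.

How it is judged (in metres and radians):
On the way:
1. the crank handle stands fully out and is pushed home, before the wheel has been turned away (value of joint fold above 1.47 rad and value of joint latch above 0.01 m and value of joint wheel below 0.8 rad), for 0.2 s.
At the end, for the whole second after the job is handed in: The handle stands fully out (swing over 1.47 rad) and is pushed home (over 10 mm of its 14 mm), the pointer's tip is within 5 mm of the marker post sideways (along the console's y), and the wheel is at rest (value of joint fold above 1.47 rad and value of joint latch above 0.01 m and y of pointer in the frame of marker between -0.005 and 0.005 m and velocity of joint wheel between -0.05 and 0.05 rad/s); the robot touches nothing.
It fails at once if the wheel is turned past 0.8 rad while the handle is not latched (pushed in less than 6 mm) (value of joint wheel above 0.8 rad and value of joint latch below 0.006 m).
It fails at once if a bystander is moved by more than 30 mm (distance of any of screwdriver, palette_knife, mug, flask, jar, pedal, tuning_wrench from where it was at the start of the episode above 0.03 m).
It also fails if it takes over 58 s, if anything falls off the work surface, if the arm or the gripper's body presses on something with over 40 N, if the wrist force passes 120 N, or if a joint passes its speed limit or range.

## Working session

There is one attempt and no reset: what is moved stays moved. The work goes in short steps, Python scripts to look and compute and a tool call to move; the robot and the scene stay as the last step left them, time stands still between calls to the robot, and variables do not carry over. Pictures are saved under pics/ and viewed, and the job is handed in when it is done.

Besides the shell and the picture viewer there is one more tool, called after "Request:" by a JSON object that holds its "name" and its "arguments". step_arm: Moves the arm, as the interface text tells. Its arguments: {"type":"object","properties":{"steps":{"type":"array","items":{"type":"array"}},"gripper":{"type":"number"},"force":{"type":"number"}},"required":["steps"]}

```bash
ls; mkdir -p pics; cat > h.py <<'E'
import numpy as np, cv2
from plant import r, viewer, job, models
def snap(c,name=None):
    im=viewer.snapshot(c)
    if name: cv2.imwrite('pics/'+name+'.png',im[:,:,::-1])
    return im
def cam(c):
    m=viewer.camera_model(c)
    K=np.array([[m['fx'],0,m['cx']],[0,m['fy'],m['cy']],[0,0,1.]])
    R=np.array(m['rotation'],float)
    return K,np.array(m['dist_coeffs'],float),np.array(m['position'],float),R
def proj(c,P):
    K,d,p,R=cam(c); X=(np.atleast_2d(P)-p)@R; X=X*[1,-1,-1]
    return cv2.projectPoints(X,np.zeros(3),np.zeros(3),K,d)[0].reshape(-1,2)  # col,row
def ray(c,px):  # px row,col
    K,d,p,R=cam(c); u=cv2.undistortPoints(np.array([[[px[1],px[0]]]],float),K,d)[0,0]
    v=R@np.array([u[0],-u[1],-1.]); return p,v/np.linalg.norm(v)
def tri(a,b):
    p1,v1=ray('side',a);p2,v2=ray('top',b)
    A=np.stack([v1,-v2],1);s=np.linalg.lstsq(A,p2-p1,rcond=None)[0]
    q1=p1+s[0]*v1;q2=p2+s[1]*v2
    return (q1+q2)/2,np.linalg.norm(q1-q2)
E
python3 - <<'E'
from h import *
np.set_printoptions(precision=3,suppress=True)
for c in('side','top'):
    snap(c,c+'0'); print(c,cam(c)[2],cam(c)[3].tolist(),cam(c)[1],viewer.camera_model(c)['fx'])
L={}
for n in ['console','lamp_bar','wheel_center','park_fork','crank_pivot','crank_tip','pointer','marker']:
    for c in('side','top'):
        o=models.landmark_of(n,c); L[n,c]=o
        print(n,c,[(np.round(x['pixel'],1),round(x['confidence'],2)) for x in o[:3]])
    if L[n,'side'] and L[n,'top']: print('   ',*tri(L[n,'side'][0]['pixel'],L[n,'top'][0]['pixel']))
print(r.observe())
E
```

```text
pics
side [ 287.305  804.362 1135.943] [0.732269007159772, 0.017217085989978287, -2.824217725528909] [0.035 0.    0.    0.    0.   ] 491.91496796161925
top [ 217.993   19.481 1639.497] [0.23067142285346787, 0.001840310099330278, -1.514639305403456] [0.04 0.   0.   0.   0.  ] 474.1699357731931
console side [(array([290.1, 315.7]), 0.59)]
console top [(array([250.1, 318.8]), 0.79)]Traceback (most recent call last):
  File "<stdin>", line 10, in <module>
  File "h.py", line 20, in tri
    A=np.stack([v1,-v2],1);s=np.linalg.lstsq(A,p2-p1,rcond=None)[0]
    axis = normalize_axis_index(axis, result_ndim)
numpy.exceptions.AxisError: axis 1 is out of bounds for array of dimension 1
```

```bash
sed -i "s/R=np.array(m\['rotation'\],float)/R=Rot.from_euler('xyz',m['rotation']).as_matrix()/; 1a from scipy.spatial.transform import Rotation as Rot" h.py
python3 - <<'E'
from h import *
np.set_printoptions(precision=3,suppress=True)
L={}
for n in ['console','lamp_bar','wheel_center','park_fork','crank_pivot','crank_tip','pointer','marker']:
    for c in('side','top'):
        o=models.landmark_of(n,c); L[n,c]=o
        print(n,c,[(np.round(x['pixel'],1),round(x['confidence'],2)) for x in o[:3]])
    if L[n,'side'] and L[n,'top']: print('   ',*tri(L[n,'side'][0]['pixel'],L[n,'top'][0]['pixel']))
print(r.observe())
E
```

```text
console side [(array([290.1, 315.7]), 0.59)]
console top [(array([250.1, 318.8]), 0.79)]
    [572.29   24.561  11.694] 11.809936479245346
lamp_bar side [(array([208.2, 307.8]), 0.63), (array([264.8, 321.3]), 0.21)]
lamp_bar top [(array([217.1, 321.7]), 0.69), (array([255.8, 172.4]), 0.27)]
    [593.852  19.942 326.074] 4.997705852699055
wheel_center side [(array([267.8, 320.1]), 0.77)]
wheel_center top [(array([247.9, 317.6]), 0.23)]
    [555.77   28.582 122.359] 11.843959857227576
park_fork side [(array([271. , 334.3]), 0.61)]
park_fork top [(array([253.5, 321.7]), 0.86), (array([259.9, 328.6]), 0.68)]
    [531.016  13.605 105.397] 8.370744215334819
crank_pivot side [(array([255.3, 301.2]), 0.84), (array([265.2, 321.8]), 0.51), (array([251. , 406.2]), 0.35)]
crank_pivot top [(array([227. , 318.6]), 0.87)]
    [612.471  28.582 155.959] 1.566478837778649
crank_tip side [(array([267.5, 343.5]), 0.56), (array([186.7, 366.2]), 0.36)]
crank_tip top [(array([258.4, 325.4]), 0.59)]
    [511.43    0.692 113.478] 12.756488559314707
pointer side [(array([264.6, 262.7]), 0.63)]
pointer top [(array([201.8, 288.3]), 0.56)]
    [674.259 128.097 210.864] 0.7783508283599161
marker side [(array([243.6, 278.8]), 0.41)]
marker top [(array([247.5, 322.3]), 0.29)]
    [604.34   27.548 184.544] 132.32104862496166
{'clock': 1.0, 'joint_positions': array([ 1.259,  0.689, -0.195,  1.565,  0.157,  0.902, -0.215]), 'joint_velocities': array([-0.002, -0.002, -0.   ,  0.001, -0.001, -0.   ,  0.001]), 'effort': array([  0.001, -53.956,  -1.266, -15.889,   0.01 ,   0.001,  -0.   ]), 'tool_pos': array([ 211.87 , -588.024,  303.934]), 'tool_rot': array([3.141, 0.   , 0.346]), 'contact_force': array([ 0.131, -0.293,  0.518]), 'moment': array([-0.03 ,  0.005, -0.061]), 'opening': 1.0004914481932614}
```

View pics/side0.png

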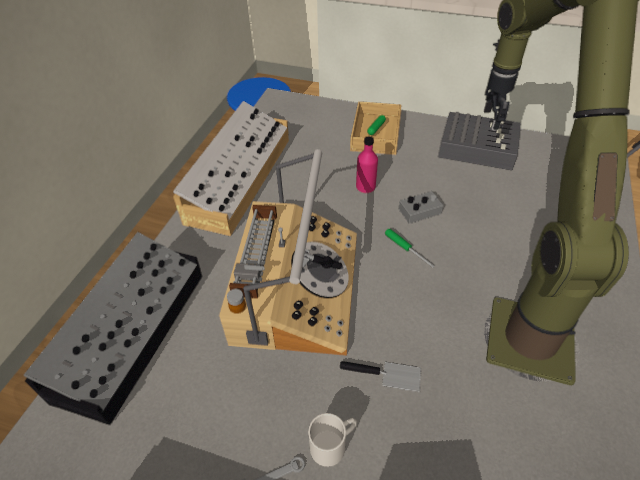

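View pics/top0.png

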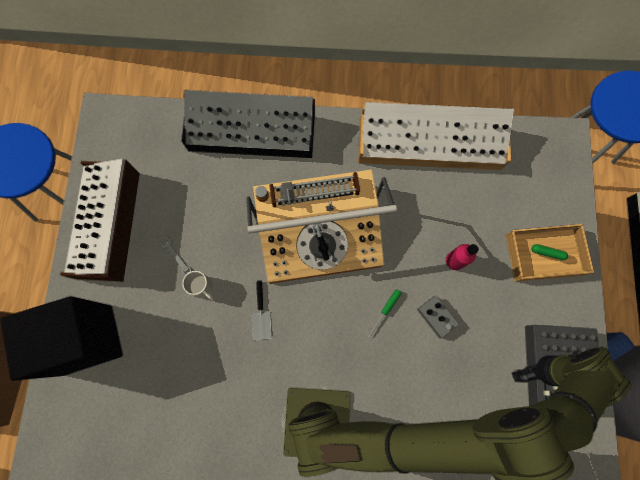

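```bash
python3 - <<'E'
import cv2
a=cv2.imread('pics/side0.png');b=cv2.imread('pics/top0.png')
cv2.imwrite('pics/s1.png',cv2.resize(a[190:360,215:365],None,fx=3.5,fy=3.5,interpolation=cv2.INTER_CUBIC))
cv2.imwrite('pics/t1.png',cv2.resize(b[160:290,240:400],None,fx=4.5,fy=4.5,interpolation=cv2.INTER_CUBIC))
E
```

```text
(no output)
```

View pics/s1.png

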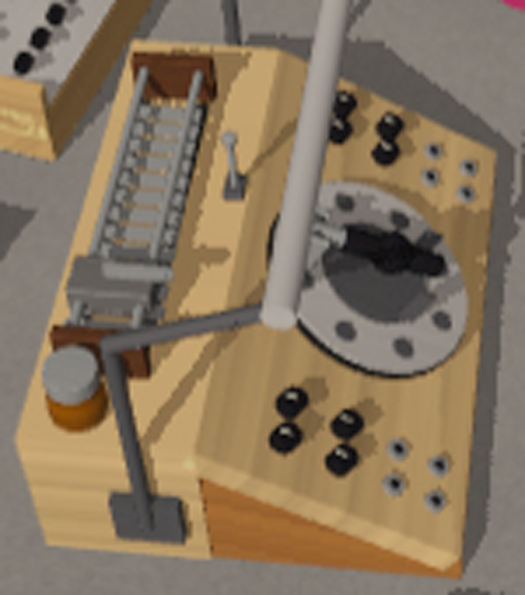

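View pics/t1.png

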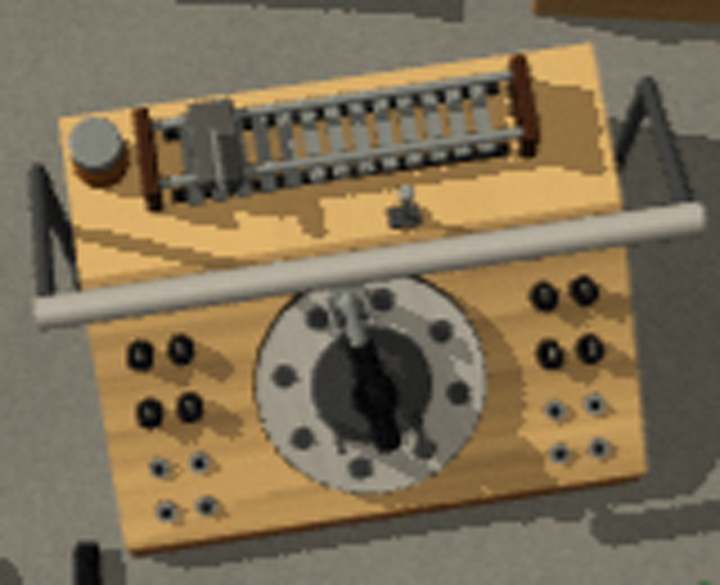

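```bash
cat > fit.py <<'E'
from h import *
from scipy.optimize import least_squares
T=lambda x,y:(240+(x+.5)/4.5-.5,160+(y+.5)/4.5-.5)
S=lambda x,y:(215+(x+.5)/3.5-.5,190+(y+.5)/3.5-.5)
FL,FR,BL,BR,CL,CR=(-95,200,35),(-95,-200,35),(215,200,142),(215,-200,142),(90,200,142),(90,-200,142)
obs=[('top',FL,T(130,547)),('top',FR,T(646,469)),('top',BL,T(60,118)),('top',BR,T(594,44)),
('side',FL,S(449,568)),('side',FR,S(495,152)),('side',BL,S(18,438)),('side',BR,S(133,42)),('side',CL,S(200,470)),('side',CR,S(282,50))]
def W(p,P):
    c,s=np.cos(p[2]),np.sin(p[2]); P=np.atleast_2d(np.array(P,float))
    return np.stack([p[0]+c*P[:,0]-s*P[:,1],p[1]+s*P[:,0]+c*P[:,1],P[:,2]],1)
def f(p): return np.concatenate([proj(c,W(p,P))[0]-o for c,P,o in obs])
if __name__=='__main__':
    np.set_printoptions(precision=3,suppress=True)
    s=least_squares(f,[590,20,.13],loss='soft_l1'); print(s.x); print(f(s.x).reshape(-1,2))
    p=s.x
    # wheel center by landmarks/pixels: rays hit in console frame
    def inv(P): 
        d=np.array(P)-[p[0],p[1],0];c,sn=np.cos(p[2]),np.sin(p[2]);return np.array([c*d[0]+sn*d[1],-sn*d[0]+c*d[1],d[2]])
    def cray(c,px): # col,row
        o,v=ray(c,(px[1],px[0]));a=inv(o);return a,inv(o+v)-a
    n=np.array([-.5,0,.866]);u=np.array([.866,0,.5])
    # plane panel offset: face height h unknown; disc outline rays
    outs={'top':[T(255,385),T(485,390),T(365,492),T(300,300),T(290,460),T(450,460)],'side':[S(468,300),S(405,377),S(340,183),S(432,215),S(345,365)]}
    for h in (10,20,30,40):
        pts=[]
        for c in outs:
            for px in outs[c]:
                a,v=cray(c,px); P0=np.array([-95,0,35])+h*n
                t=((P0-a)@n)/(v@n);q=a+t*v-P0;pts.append((q@u,q[1]))
        pts=np.array(pts)
        g=least_squares(lambda z:np.hypot(pts[:,0]-z[0],pts[:,1]-z[1])-85,[107,0])
        print(h,g.x,g.fun)
E
python3 fit.py
```

```text
[574.035  15.306   0.205]
[[-0.8    0.936]
 [ 0.211  1.115]
 [-0.082  0.238]
 [-0.429 -0.103]
 [ 3.319 -2.607]
 [ 0.331  0.539]
 [-1.106  0.256]
 [ 0.009 -0.231]
 [-1.931 -4.506]
 [-0.629  0.274]]
10 [104.23   -2.497] [ 4.094 -2.725 -1.539  2.037 -0.111 -2.911  2.07   1.273  2.736 13.65
  4.872]
20 [107.703   2.146] [-0.609  0.83  -2.592 -0.915 -3.882 -0.724 -0.588  3.647 -1.316  8.552
  8.099]
30 [111.14    6.794] [-5.309  4.387 -3.472 -3.697 -7.59   1.551 -3.102  6.078 -5.248  3.454
 11.327]
40 [114.538  11.443] [-10.001   7.941  -4.177  -6.285 -11.224   3.903  -5.46    8.565  -9.043
  -1.649  14.562]
```

```bash
cat > ov.py <<'E'
from fit import *
import sys
def draw(p,s0,y0,h,tag,theta=0.0,src='0'):
    n=np.array([-.5,0,.866]);u=np.array([.866,0,.5]);v=np.array([0,-1.,0])
    wc=np.array([-95,0,35])+s0*u+h*n+[0,y0,0]
    lines=[([FL,FR,CR,CL,FL],0),([CL,BL,BR,CR],0)]
    lines.append(([FL,(-95,200,0),(215,200,0),BL],0))
    a=np.linspace(0,2*np.pi,40)
    lines.append(([wc+85*(np.cos(t)*u+np.sin(t)*v) for t in a],1))
    rad=np.cos(theta)*u+np.sin(theta)*v; tan=np.array(np.cross(rad,n))
    pv=wc+65*rad+30*n
    lines.append(([wc+65*rad,pv],2))
    lines.append(([pv,pv-105*rad],2)); lines.append(([pv-tan*16,pv+tan*16],2))
    for y in(27,-27): lines.append(([wc-30*u+[0,y,0],wc-30*u+[0,y,0]+38*n],1))
    for c,off,k in(('side',(215,190,365,360),4),('top',(240,160,400,290),5)):
        im=cv2.imread(f'pics/{c}{src}.png')[off[1]:off[3],off[0]:off[2]]
        im=cv2.resize(im,None,fx=k,fy=k,interpolation=cv2.INTER_CUBIC)
        for P,cl in lines:
            q=(proj(c,W(p,P))-off[:2]+.5)*k-.5
            cv2.polylines(im,[np.round(q).astype(int)],False,[(0,0,255),(255,0,0),(0,255,0)][cl],1)
        cv2.imwrite(f'pics/ov_{c}_{tag}.png',im)
if __name__=='__main__':
    draw([574.0,15.3,.205],107,0,18,'a')
E
python3 ov.py
```

```text
(no output)
```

View pics/ov_side_a.png

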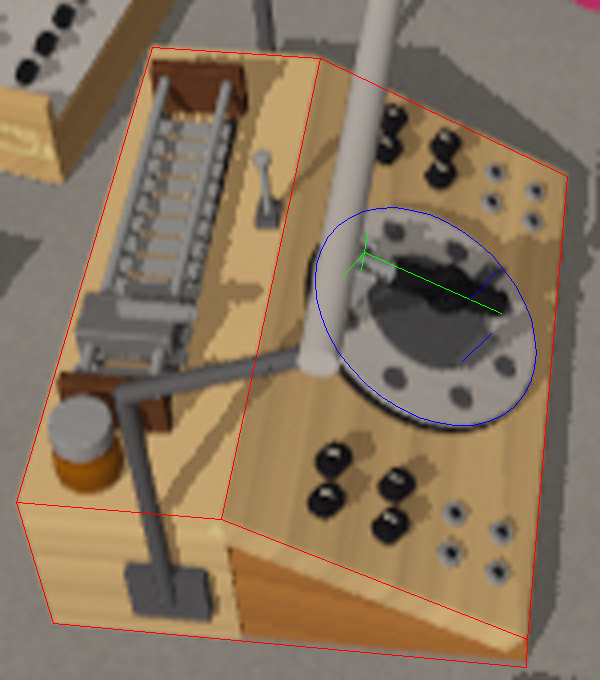

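View pics/ov_top_a.png

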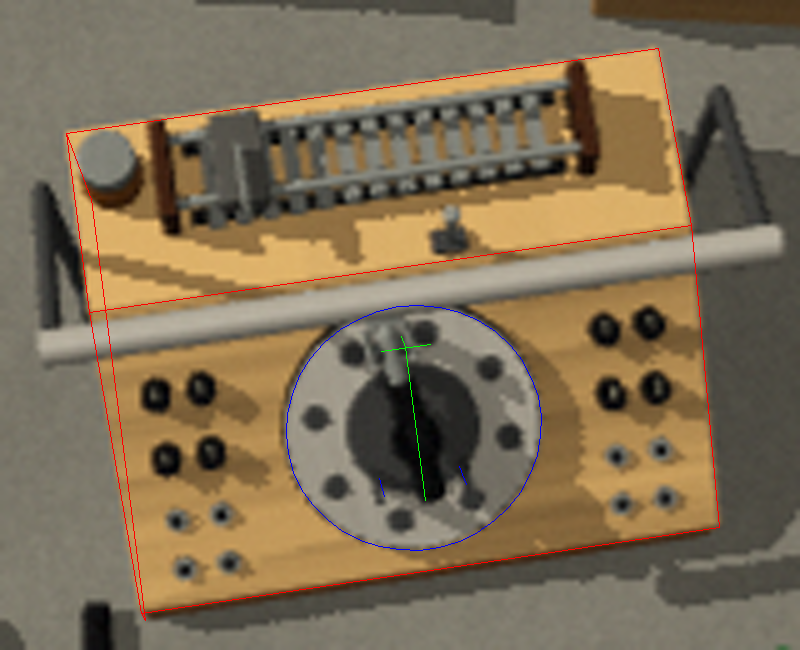

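```bash
cat > fit2.py <<'E'
from fit import *
np.set_printoptions(precision=3,suppress=True)
S4=lambda x,y:(215+(x+.5)/4-.5,190+(y+.5)/4-.5)
T5=lambda x,y:(240+(x+.5)/5-.5,160+(y+.5)/5-.5)
obs=[('top',FL,T(130,547)),('top',FR,T(646,469)),('top',BL,T(60,118)),('top',BR,T(594,44)),
('side',FL,S4(527,638)),('side',FR,S(495,152)),('side',BL,S(18,438)),('side',BR,S(133,42)),('side',CL,S4(222,520)),('side',CR,S4(320,58))]
s=least_squares(lambda p:np.concatenate([proj(c,W(p,P))[0]-o for c,P,o in obs]),[590,20,.13]);p=s.x
print(p,s.fun.reshape(-1,2))
n=np.array([-.5,0,.866]);u=np.array([.866,0,.5]);v=np.array([0,-1.,0])
ho=[('top',0,T5(390,347)),('top',64,T5(413,440)),('top',105,T5(430,500)),('side',0,S4(371,264)),('side',64,S4(447,283)),('side',105,S4(508,296))]
def g(z):
    th,fo,s0,y0=z
    wc=np.array([-95,0,35])+s0*u+18*n+[0,y0,0]
    rad=np.cos(th)*u+np.sin(th)*v
    return np.concatenate([proj(c,W(p,wc+65*rad+30*n+d*(-np.cos(fo)*rad+np.sin(fo)*n)))[0]-o for c,d,o in ho]+[np.array([s0-107,y0])*.5])
q=least_squares(g,[-.1,.1,107,0]);print(q.x,q.fun)
E
python3 fit2.py
```

```text
[574.428  14.364   0.207] [[-0.419  0.983]
 [ 0.534  0.852]
 [ 0.056  0.319]
 [-0.345 -0.325]
 [ 0.051 -0.235]
 [ 0.116  0.222]
 [-0.919  0.122]
 [-0.208 -0.344]
 [-0.068 -0.458]
 [-0.251 -0.117]]
[ -0.145   0.093 107.492   1.205] [ 0.117  0.522  0.975  0.536  1.025  0.297 -2.299 -0.254  1.119  0.414
 -0.14   0.547  0.246  0.603]
```

```bash
cat > geo.py <<'E'
from h import *
np.set_printoptions(precision=2,suppress=True)
p=np.array([574.43,14.36,.207]); S0,Y0,H=107.5,1.2,18.
Rc=Rot.from_euler('z',p[2]).as_matrix()
n=np.array([-.5,0,.866]);u=np.array([.866,0,.5]);v=np.array([0,-1.,0])
wc=np.array([-95,0,35])+S0*u+H*n+[0,Y0,0]
tow=lambda P:Rc@np.array(P)+[p[0],p[1],0]
toc=lambda P:Rc.T@(np.array(P)-[p[0],p[1],0])
def bulge(th,fo,la=0):
    rad=np.cos(th)*u+np.sin(th)*v
    return wc+65*rad+30*n+(64-la*1000)*(-np.cos(fo)*rad+np.sin(fo)*n)
def toolR(th=0):
    y=np.cos(th)*v-np.sin(th)*u; z=-n; return Rc@np.stack([np.cross(y,z),y,z],1)
def pose(Pc,th=0,back=54): return tow(Pc+back*n),toolR(th)
def delta(P,R):
    o=r.observe();R0=Rot.from_euler('xyz',o['tool_rot']).as_matrix()
    return P-o['tool_pos'],Rot.from_matrix(R@R0.T).as_rotvec()
E
python3 - <<'E'
from geo import *
S4=lambda x,y:(190+(y+.5)/4-.5,215+(x+.5)/4-.5)
T5=lambda x,y:(160+(y+.5)/5-.5,240+(x+.5)/5-.5)
print('bulge model',tow(bulge(-.145,.09)),'tri',*tri(S4(447,283),T5(413,440)))
print('wc',tow(wc))
P,R=pose(bulge(-.145,.09)+100*n,-.145); print('pregrasp',P,*delta(P,R), Rot.from_matrix(R).as_euler('xyz'))
# lamp bar
a,e=tri((208.2,307.8),(217.1,321.7));print('lamp c frame',toc(a))
# pointer & marker in images
for q in('mug','flask','pedal','screwdriver','palette_knife'):
    o=models.landmark_of(q,'top'); 
    if o:
        a,b=ray('top',o[0]['pixel']); print(q,o[0]['confidence'],a-b*a[2]/b[2])
E
python3 - <<'E'
import cv2
a=cv2.imread('pics/side0.png');b=cv2.imread('pics/top0.png')
cv2.imwrite('pics/s2.png',cv2.resize(a[200:310,225:300],None,fx=5.4,fy=5.4,interpolation=cv2.INTER_CUBIC))
cv2.imwrite('pics/t2.png',cv2.resize(b[170:225,250:370],None,fx=6.6,fy=6.6,interpolation=cv2.INTER_CUBIC))
E
```

```text
bulge model [547.04  10.02 135.92] tri [548.25  13.31 140.75] 1.4221345190609669
wc [563.51  13.29 104.34]
pregrasp [471.68  -5.81 269.29] [259.81 582.22 -34.65] [ 0.11 -0.51  0.01] [ 3.06 -0.52  0.37]
lamp c frame [ 20.15   1.47 326.07]
mug 0.62 [741.64 141.92   0.  ]
flask 0.9 [ 569.65 -446.51    0.  ]
pedal 0.67 [ 369.28 -394.93    0.  ]
screwdriver 0.73 [560.96   8.6    0.  ]
palette_knife 0.56 [339.21 216.35   0.  ]
```

View pics/s2.png

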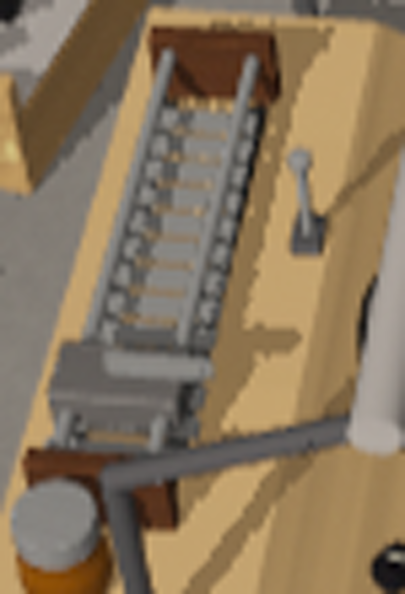

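View pics/t2.png

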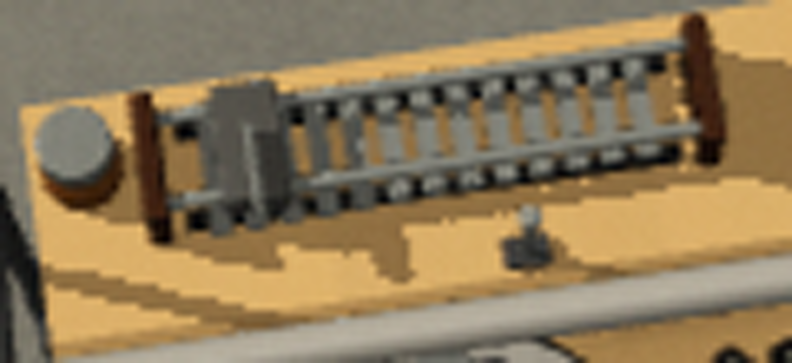

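```bash
python3 - <<'E'
from geo import *
m,e=tri((229.3-.4,280.4-.4),(202.6-.4,330.3-.4)); print('marker head',m,toc(m),e)
for s in((264.6,262.7),(267.5,263.5)):
    t,e=tri(s,(201.8,288.3)); print('ptr',t,toc(t),e)
# foot of marker: top t2 (527,250), side s2 (307,240)
f,e=tri((200+240/5.4-.4,225+307/5.4-.4),(170+250/6.6-.4,250+527/6.6-.4)); print('foot',f,toc(f),e)
E
```

```text
marker head [681.78  -3.21 203.42] [101.45 -39.26 203.42] 0.8731092151293536
ptr [674.26 128.1  210.86] [121.07  90.79 210.86] 0.7783508283599161
ptr [675.22 128.56 200.97] [122.11  91.05 200.97] 3.4335982012926407
foot [682.88  -3.56 143.2 ] [102.45 -39.83 143.2 ] 1.0885279835721957
```

Request:
{"name": "step_arm", "arguments": {"steps": [[[10, 25, 2], [0.009, -0.042, 0.001]], [[22, 49, 0], [0.009, -0.042, 0.001]], [[22, 49, 0], [0.009, -0.042, 0.001]], [[22, 49, 0], [0.009, -0.042, 0.001]], [[22, 49, 0], [0.009, -0.042, 0.001]], [[22, 49, 0], [0.009, -0.042, 0.001]], [[22, 49, 0], [0.009, -0.042, 0.001]], [[22, 49, 0], [0.009, -0.042, 0.001]], [[22, 49, 0], [0.009, -0.042, 0.001]], [[22, 49, 0], [0.009, -0.042, 0.001]], [[22, 49, 0], [0.009, -0.042, 0.001]], [[22, 49, 0], [0.009, -0.042, 0.001]]], "gripper": 0.6, "force": 20}}

```text
clock: 2.75
tool_pos: [458.7, -62.3, 325.7]
tool_rot: [3.084, -0.457, 0.371]
contact_force: [0.3, 0.3, -1.0]
opening: 0.803
```

```bash
python3 - <<'E'
from geo import *
for fo in(.09,): 
  P,R=pose(bulge(-.145,fo)+100*n,-.145); print('pregrasp',P,*delta(P,R)); 
P,R=pose(bulge(-.145,.09),-.145); print('grasp',P,*delta(P,R));o=r.observe();print(o['clock'],o['tool_pos'],o['opening'],o['joint_positions'])
snap('side','side2');snap('top','top2')
a=cv2.imread('pics/side2.png');b=cv2.imread('pics/top2.png')
cv2.imwrite('pics/s3.png',np.hstack([cv2.resize(a[150:350,215:395],None,fx=2.5,fy=2.5),cv2.resize(b[160:360,240:370],None,fx=2.5,fy=2.5)]))
E
```

```text
pregrasp [471.68  -5.81 269.29] [ 12.94  56.46 -56.44] [ 0.   -0.07 -0.01]
grasp [520.61   4.47 182.69] [  61.87   66.74 -143.04] [ 0.   -0.07 -0.01]
2.75 [458.74 -62.27 325.73] 0.8028205641009043 [ 0.33  0.38 -0.29  2.31 -0.97  0.04 -0.16]
```

View pics/s3.png

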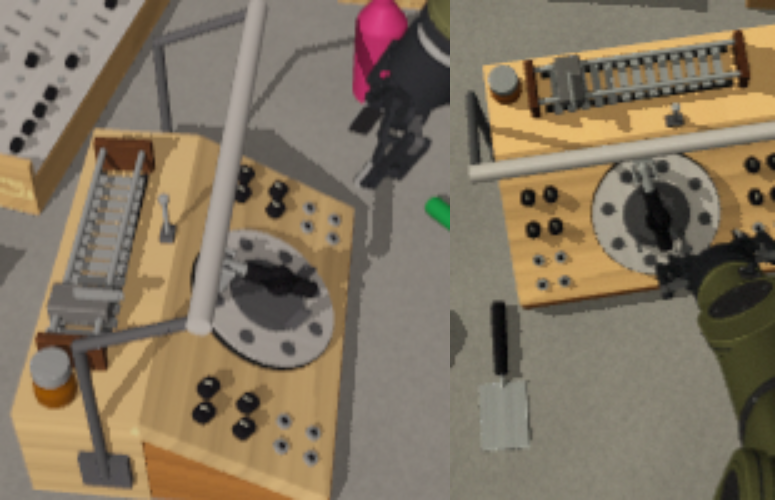

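```bash
python3 - <<'E'
from geo import *
print([a for a in dir(r) if a[0]!='_'])
o=r.observe();R0=Rot.from_euler('xyz',o['tool_rot']); f=R0.apply([0,0,1]); W=o['tool_pos']-265*f
print('f',f,'W',W)
# bend direction
az=np.array([1,-.1,0]);az/=np.linalg.norm(az)
back=-az; ang=-.97 # about up
b=Rot.from_rotvec([0,0,ang]).apply(back); ax=np.cross(f,b);ax/=np.linalg.norm(ax)
B=Rot.from_rotvec(ax*.22); print('bend rotvec',ax*.22,'shift',265*(B.apply(f)-f))
R1=B*R0; P=R1.apply([0,0,265])
for k in range(24):
    Q=Rot.from_rotvec(-f*.17); R2=Q*R1;P2=R2.apply([0,0,265]); 
    if k%3==0: print(k,P2-P)
    R1,P=R2,P2
print('turn per row',-f*.17, R1.apply([0,0,1]))
E
```

```text
['IKError', 'observe']
f [ 0.43  0.12 -0.89] W [346.34 -86.23 564.12]
bend rotvec [0.17 0.1  0.1 ] shift [-28.01  50.99   0.15]
0 [-7.35 -4.97 -4.2 ]
3 [-4.01 -8.44 -3.03]
6 [ 0.35 -9.75 -1.08]
9 [ 4.63 -8.59  1.13]
12 [ 7.72 -5.24  3.06]
15 [ 8.85 -0.55  4.21]
18 [7.73 4.27 4.29]
21 [4.64 8.01 3.28]
turn per row [-0.07 -0.02  0.15] [ 0.62  0.07 -0.78]
```

Request:
{"name": "step_arm", "arguments": {"steps": [[[-20, 10, 15], [0.057, 0.033, 0.033]], [[-20, 17, 15], [0.057, 0.033, 0.033]], [[-20, 17, 10], [0.057, 0.033, 0.033]], [[0, 0, 0], [0, 0, 0]], [[-7, -5, -4], [-0.073, -0.02, 0.151]], [[-6, -6, -4], [-0.073, -0.02, 0.151]], [[-5, -8, -3], [-0.073, -0.02, 0.151]], [[-4, -8, -3], [-0.073, -0.02, 0.151]], [[0, 0, 0], [0, 0, 0]]]}}

```text
clock: 3.98
tool_pos: [376.9, -45.8, 351.4]
tool_rot: [3.016, -0.292, 1.087]
contact_force: [-0.6, 0.7, 0.8]
opening: 0.8
```

```bash
python3 - <<'E'
from geo import *
o=r.observe();print(o['clock'],o['joint_positions'],o['tool_pos'],o['tool_rot'])
E
```

```text
3.975 [ 0.27  0.26 -0.15  2.32 -0.52  0.39  0.1 ] [376.9  -45.79 351.35] [ 3.02 -0.29  1.09]
```

```bash
cat > spin.py <<'E'
from geo import *
import sys
fx,fy,fz,m=map(float,sys.argv[1:5]); f=np.array([fx,fy,fz]);f/=np.linalg.norm(f)
o=r.observe();R1=Rot.from_euler('xyz',o['tool_rot']);P=R1.apply([0,0,265]); print('angle z-f',np.arccos(R1.apply([0,0,1])@f))
for k in range(int(m)):
    R2=Rot.from_rotvec(-f*.17)*R1;P2=R2.apply([0,0,265]); print(np.round(P2-P).astype(int).tolist(),end=','); R1,P=R2,P2
print('\n',-f*.17,R1.apply([0,0,1]))
E
python3 spin.py .52 .05 -.85 12
```

```text
angle z-f 0.32971128259686594
[-4, -13, -3],[-2, -14, -2],[0, -15, -1],[2, -14, 0],[4, -14, 2],[6, -13, 3],[8, -12, 4],[9, -10, 5],[10, -8, 6],[11, -6, 7],[12, -4, 7],[12, -1, 8],
 [-0.09 -0.01  0.14] [ 0.5  -0.28 -0.82]
```

Request:
{"name": "step_arm", "arguments": {"steps": [[[-4, -13, -3], [-0.089, -0.009, 0.145]], [[-2, -14, -2], [-0.089, -0.009, 0.145]], [[0, -15, -1], [-0.089, -0.009, 0.145]], [[2, -14, 0], [-0.089, -0.009, 0.145]], [[4, -14, 2], [-0.089, -0.009, 0.145]], [[6, -13, 3], [-0.089, -0.009, 0.145]], [[8, -12, 4], [-0.089, -0.009, 0.145]], [[9, -10, 5], [-0.089, -0.009, 0.145]], [[10, -8, 6], [-0.089, -0.009, 0.145]], [[11, -6, 7], [-0.089, -0.009, 0.145]], [[12, -4, 7], [-0.089, -0.009, 0.145]], [[12, -1, 8], [-0.089, -0.009, 0.145]]]}}

```text
clock: 5.48
tool_pos: [435.2, -168.5, 382.1]
tool_rot: [-2.991, 0.549, 2.892]
contact_force: [-0.0, -0.4, 0.1]
opening: 0.797
```

```bash
python3 - <<'E'
from geo import *
o=r.observe();print(o['clock'],o['joint_positions'],o['tool_pos'],o['tool_rot'])
E
python3 spin.py .52 .05 -.85 8
```

```text
5.475 [-0.13  0.27  0.38  2.33  1.33  0.07  0.18] [ 435.15 -168.46  382.08] [-2.99  0.55  2.89]
angle z-f 0.3291429911515131
[12, -1, 8],[12, 2, 8],[12, 4, 7],[11, 6, 7],[10, 8, 7],[8, 10, 6],[7, 12, 5],[5, 13, 4],
 [-0.09 -0.01  0.14] [ 0.75 -0.06 -0.65]
```

```bash
sed -i 's/y=np.cos(th)\*v-np.sin(th)\*u; z=-n/y=-(np.cos(th)*v-np.sin(th)*u); z=-n/' geo.py
python3 - <<'E'
from geo import *
P,R=pose(bulge(-.145,.09)+130*n,-.145); print('pregrasp',P,*delta(P,R),Rot.from_matrix(R).as_euler('xyz'))
E
```

```text
pregrasp [457.    -8.89 295.27] [ 21.85 159.57 -86.81] [0.06 0.04 0.66] [-3.06  0.52 -2.77]
```

Request:
{"name": "step_arm", "arguments": {"steps": [[[2, 16, -5], [0.006, 0.004, 0.066]], [[2, 16, -9], [0.006, 0.004, 0.066]], [[2, 16, -9], [0.006, 0.004, 0.066]], [[2, 16, -9], [0.006, 0.004, 0.066]], [[2, 16, -9], [0.006, 0.004, 0.066]], [[2, 16, -9], [0.006, 0.004, 0.066]], [[2, 16, -9], [0.006, 0.004, 0.066]], [[2, 16, -9], [0.006, 0.004, 0.066]], [[2, 16, -9], [0.006, 0.004, 0.066]], [[3, 16, -10], [0.006, 0.004, 0.066]], [[0, 0, 0], [0, 0, 0]]]}}

```text
clock: 6.85
tool_pos: [455.6, -8.9, 294.7]
tool_rot: [-3.064, 0.512, -2.771]
contact_force: [-0.4, 0.6, -0.5]
opening: 0.802
```

```bash
python3 - <<'E'
from geo import *
o=r.observe();print(o['clock'],o['joint_positions'],o['tool_pos'],o['tool_rot'])
P,R=pose(bulge(-.145,.09)+60*n,-.145); print('pregrasp',P,*delta(P,R),Rot.from_matrix(R).as_euler('xyz'))
E
```

```text
6.85 [ 0.37  0.48 -0.6   2.43  2.38  0.3  -0.52] [455.57  -8.87 294.66] [-3.06  0.51 -2.77]
pregrasp [491.25  -1.7  234.65] [ 35.69   7.18 -60.02] [-0.   -0.01  0.  ] [-3.06  0.52 -2.77]
```

Request:
{"name": "step_arm", "arguments": {"steps": [[[10, 2, -20], [0, -0.005, 0]], [[13, 3, -20], [0, -0.003, 0]], [[13, 3, -20], [0, 0, 0]], [[5, 1, -9], [0, 0, 0]], [[0, 0, 0], [0, 0, 0]]]}}

```text
clock: 7.48
tool_pos: [496.2, -0.7, 226.1]
tool_rot: [-3.059, 0.519, -2.769]
contact_force: [-0.4, 0.0, -0.0]
opening: 0.798
```

```bash
python3 - <<'E'
from geo import *
o=r.observe();print(o['clock'],o['joint_positions'],o['tool_pos'],o['tool_rot'])
P,R=pose(bulge(-.145,.09),-.145); print('grasp',P,*delta(P,R))
R0=Rot.from_euler('xyz',o['tool_rot']);tip=o['tool_pos']+R0.apply([0,0,54])
snap('side','side3');snap('top','top3')
out=[]
for c,x,y in(('side',260,190),('top',270,190)):
    im=cv2.imread(f'pics/{c}3.png')[y:y+120,x:x+100];im=cv2.resize(im,None,fx=4,fy=4,interpolation=cv2.INTER_CUBIC)
    for P in(tip,tow(bulge(-.145,.09))):
        q=(proj(c,P)[0]-[x,y]+.5)*4-.5;cv2.circle(im,tuple(int(z) for z in q),4,(0,0,255) if P is tip else (0,255,0),1)
    out.append(im)
cv2.imwrite('pics/g3.png',np.hstack(out))
E
```

```text
7.475 [ 0.35  0.7  -0.64  2.4   2.45  0.51 -0.56] [496.21  -0.69 226.1 ] [-3.06  0.52 -2.77]
grasp [520.61   4.47 182.69] [ 24.4    5.16 -43.42] [-0.  0.  0.]
```

View pics/g3.png

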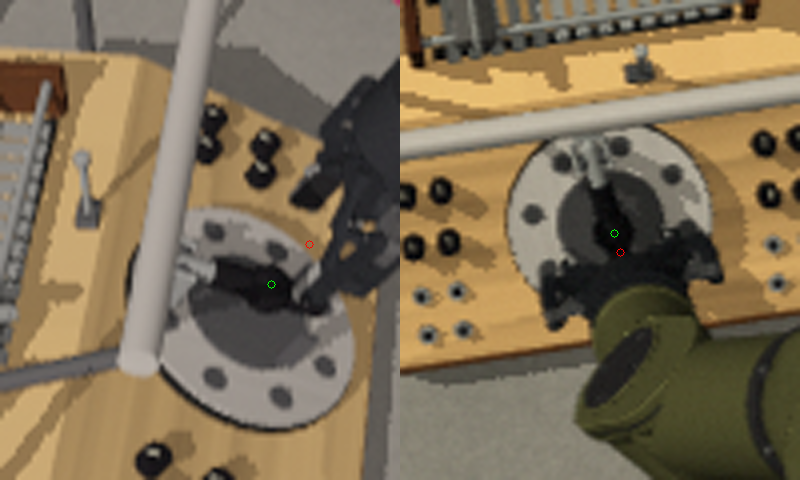

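Request:
{"name": "step_arm", "arguments": {"steps": [[[8, 2, -14], [0, 0, 0]], [[8, 2, -14], [0, 0, 0]], [[7, 1, -13], [0, 0, 0]], [[0, 0, 0], [0, 0, 0]]]}}

```text
clock: 8.07
tool_pos: [519.4, 4.4, 185.0]
tool_rot: [-3.059, 0.52, -2.768]
contact_force: [-0.5, -0.6, -0.3]
opening: 0.8
```

Request:
{"name": "step_arm", "arguments": {"steps": [[[0, 0, 0], [0, 0, 0]], [[0, 0, 0], [0, 0, 0]], [[0, 0, 0], [0, 0, 0]], [[0, 0, 0], [0, 0, 0]], [[0, 0, 0], [0, 0, 0]], [[0, 0, 0], [0, 0, 0]]], "gripper": -1, "force": 20}}

```text
clock: 8.82
tool_pos: [519.3, 4.7, 185.5]
tool_rot: [-3.058, 0.52, -2.767]
contact_force: [-0.9, 1.3, 0.5]
opening: 0.377
```

```bash
python3 - <<'E'
from geo import *
o=r.observe();print(o['clock'],o['joint_positions'],o['contact_force'],o['moment'])
print('grasp pt rel bulge (u,-y,n):',[ (toc(o['tool_pos'])-54*n-bulge(-.145,.09))@a for a in(u,v,n)])
snap('side','side4');snap('top','top4')
out=[]
for c,x,y in(('side',260,190),('top',270,190)):
    im=cv2.imread(f'pics/{c}4.png')[y:y+120,x:x+100];out.append(cv2.resize(im,None,fx=4,fy=4,interpolation=cv2.INTER_CUBIC))
cv2.imwrite('pics/g4.png',np.hstack(out))
E
```

```text
8.825 [ 0.33  0.82 -0.63  2.36  2.48  0.59 -0.56] [-0.95  1.34  0.46] [0.15 0.65 0.07]
grasp pt rel bulge (u,-y,n): [np.float64(0.31109053131234776), np.float64(-0.5056457971824952), np.float64(3.0137190264814446)]
```

View pics/g4.png

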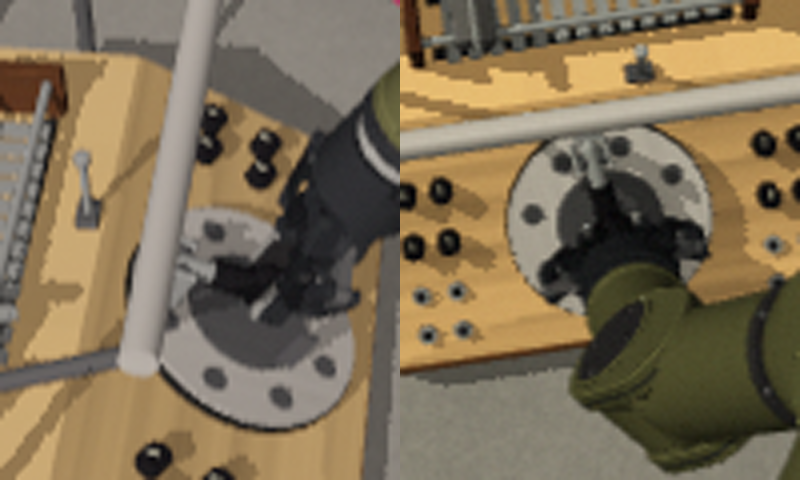

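```bash
cat > path.py <<'E'
from geo import *
fs=np.linspace(.09,1.62,15); th=np.interp(fs,[.09,.5,1.2,2],[-.145,-.145,0,0])
B=np.array([Rc@bulge(t,f) for t,f in zip(th,fs)])
print(np.round(np.diff(B,axis=0)).astype(int).tolist()); print(np.diff(B,axis=0).sum(0),np.round(np.diff(B,axis=0)).sum(0)); print(np.round(np.diff(th),3))
print('n',Rc@n)
E
python3 path.py
```

```text
[[-3, 0, 6], [-2, 0, 7], [-1, 0, 7], [0, 0, 7], [0, 0, 7], [1, 0, 7], [2, 0, 7], [3, 0, 6], [3, 0, 6], [4, 0, 6], [5, 1, 5], [5, 1, 5], [5, 1, 4], [6, 1, 4]]
[28.27  5.75 83.83] [28.  4. 84.]
[0.   0.   0.   0.01 0.02 0.02 0.02 0.02 0.02 0.02 0.   0.   0.   0.  ]
n [-0.49 -0.1   0.87]
```

Request:
{"name": "step_arm", "arguments": {"steps": [[[-3, 0, 6], [0, 0, 0]], [[-2, 0, 7], [0, 0, 0]], [[-1, 0, 7], [0, 0, 0]], [[0, 0, 7], [0.005, 0.001, -0.009]], [[0, 0, 7], [0.01, 0.002, -0.017]], [[1, 0, 7], [0.01, 0.002, -0.017]], [[2, 0, 7], [0.01, 0.002, -0.017]], [[0, 0, 0], [0, 0, 0]]]}}

```text
clock: 9.93
tool_pos: [516.2, 5.4, 234.0]
tool_rot: [-3.1, 0.525, -2.847]
contact_force: [-2.2, 4.4, -0.4]
opening: 0.381
```

```bash
python3 - <<'E'
from geo import *
o=r.observe();print(o['clock'],o['joint_positions'],o['contact_force'],o['moment'],o['opening'])
snap('side','side5');snap('top','top5')
out=[]
for c,x,y in(('side',260,170),('top',270,190)):
    im=cv2.imread(f'pics/{c}5.png')[y:y+120,x:x+100];out.append(cv2.resize(im,None,fx=4,fy=4,interpolation=cv2.INTER_CUBIC))
cv2.imwrite('pics/g5.png',np.hstack(out))
E
```

```text
9.925 [ 0.33  0.69 -0.62  2.34  2.38  0.45 -0.57] [-2.24  4.35 -0.43] [0.68 1.14 0.42] 0.38112746397790426
```

View pics/g5.png

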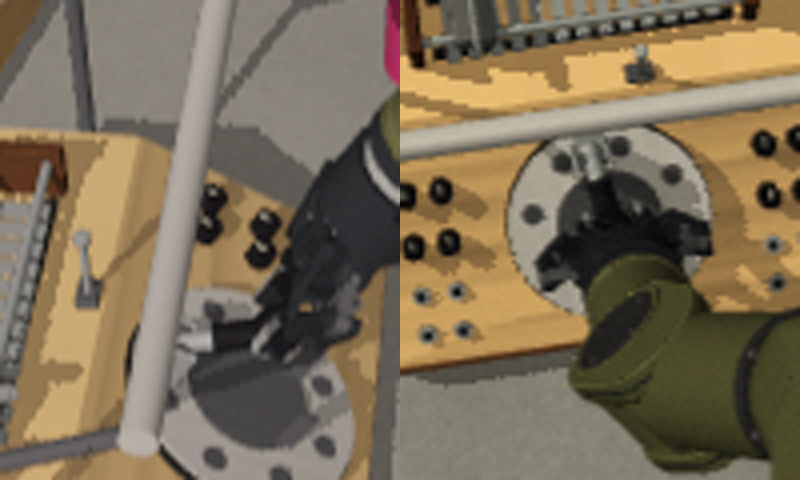

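Request:
{"name": "step_arm", "arguments": {"steps": [[[3, 0, 6], [0.01, 0.002, -0.017]], [[3, 0, 6], [0.01, 0.002, -0.017]], [[4, 0, 6], [0.01, 0.002, -0.017]], [[5, 1, 5], [0.005, 0.001, -0.01]], [[5, 1, 5], [0, 0, 0]], [[5, 1, 4], [0, 0, 0]], [[6, 1, 4], [0, 0, 0]], [[0, 0, 0], [0, 0, 0]]]}}

```text
clock: 11.02
tool_pos: [549.2, 7.7, 270.4]
tool_rot: [-3.137, 0.531, -2.93]
contact_force: [1.7, 0.6, 0.3]
opening: 0.028
```

```bash
cat > look.py <<'E'
from geo import *
import sys
k=sys.argv[1]
o=r.observe();print(o['clock'],o['joint_positions'],o['tool_pos'],o['contact_force'],o['moment'],o['opening'])
R0=Rot.from_euler('xyz',o['tool_rot']);g=toc(o['tool_pos']+R0.apply([0,0,54]))-wc
print('grasp pt (u,right,n) rel wheel',[g@a for a in(u,v,n)],'F u,v,n',[Rc.T@o['contact_force']@a for a in(u,v,n)],'tool in console',Rc.T@R0.as_matrix()@[0,0,1])
snap('side','side'+k);snap('top','top'+k)
out=[]
for c,x,y in(('side',260,170),('top',270,170)):
    im=cv2.imread(f'pics/{c}{k}.png')[y:y+120,x:x+100];out.append(cv2.resize(im,None,fx=4,fy=4,interpolation=cv2.INTER_CUBIC))
cv2.imwrite(f'pics/g{k}.png',np.hstack(out))
E
python3 look.py 6
```

```text
11.025 [ 0.25  0.6  -0.48  2.22  2.24  0.27 -0.51] [549.24   7.65 270.42] [1.72 0.62 0.32] [-0.04  0.44  0.01] 0.02817210430740107
grasp pt (u,right,n) rel wheel [np.float64(70.33027469378158), np.float64(2.722391540118476), np.float64(97.39072878502739)] F u,v,n [np.float64(1.7247019093613218), np.float64(-0.2525318101591155), np.float64(-0.6267464168925787)] tool in console [ 0.51 -0.   -0.86]
```

View pics/g6.png

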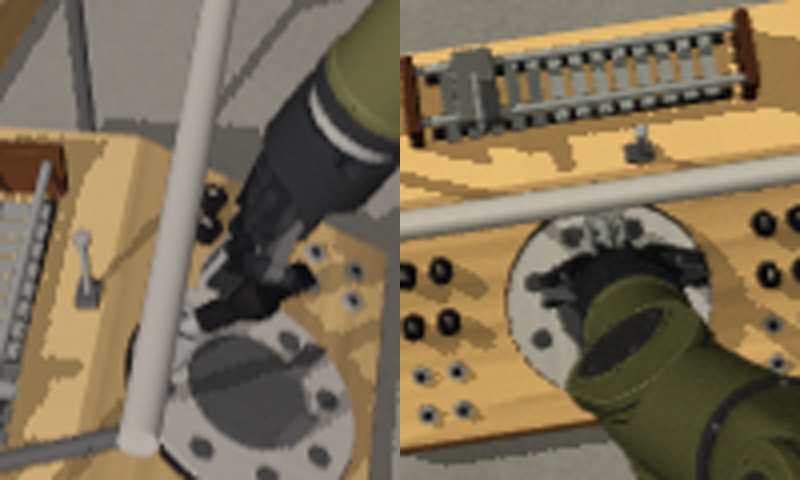

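```bash
cat > ovh.py <<'E'
from geo import *
import sys
k=sys.argv[1]; out=[]
cands=[tuple(map(float,a.split(','))) for a in sys.argv[2:]]
cols=[(0,255,0),(0,0,255),(255,255,0),(255,0,255)]
for c,x,y in(('side',280,190),('top',290,190)):
    im=cv2.imread(f'pics/{c}{k}.png')[y:y+95,x:x+65];im=cv2.resize(im,None,fx=6,fy=6,interpolation=cv2.INTER_CUBIC)
    for (th,fo,la),cl in zip(cands,cols):
        rad=np.cos(th)*u+np.sin(th)*v;d=-np.cos(fo)*rad+np.sin(fo)*n;pv=wc+65*rad+30*n
        for D in(0,64-la,105-la):
            q=(proj(c,tow(pv+D*d))[0]-[x,y]+.5)*6-.5; cv2.circle(im,tuple(int(z) for z in q),4,cl,1)
    out.append(im)
cv2.imwrite(f'pics/h{k}.png',np.hstack(out))
E
python3 ovh.py 6 -.1,.6,0 -.1,.8,0 -.1,1,0
```

```text
(no output)
```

View pics/h6.png

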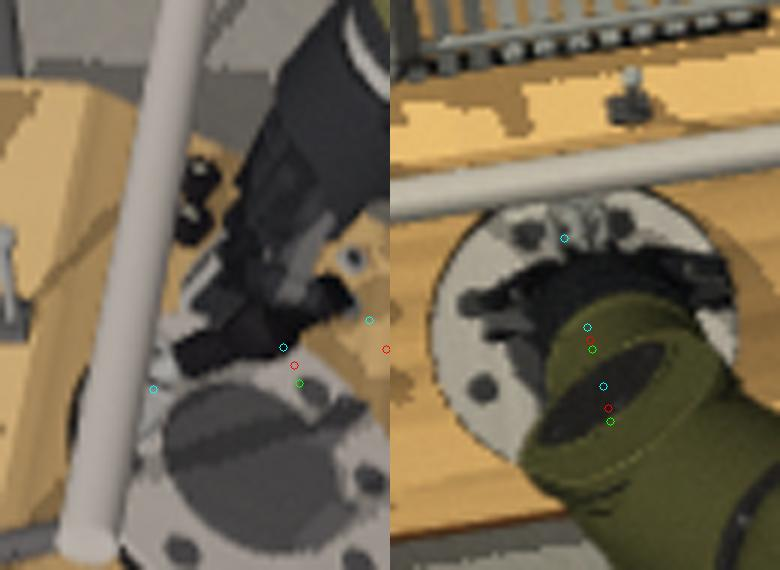

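```bash
python3 ovh.py 6 0,1.1,0 0,1.2,0 -.1,1.1,0 -.1,1.2,0
python3 - <<'E'
from geo import *
from scipy.optimize import least_squares
X=lambda x,y:np.array([280+(x+.5)/6-.5,190+(y+.5)/6-.5])
ob=[(100,X(340,293)),(64,X(268,333)),(22,X(185,358))]
def g(z):
    th,fo=z;rad=np.cos(th)*u+np.sin(th)*v;d=-np.cos(fo)*rad+np.sin(fo)*n;pv=wc+65*rad+30*n
    return np.concatenate([proj('side',tow(pv+D*d))[0]-o for D,o in ob])
q=least_squares(g,[0,1.1]);print(q.x,q.fun)
E
```

```text
[-0.01  1.18] [-0.58  0.65  0.19 -0.96  1.34  0.57]
```

View pics/h6.png

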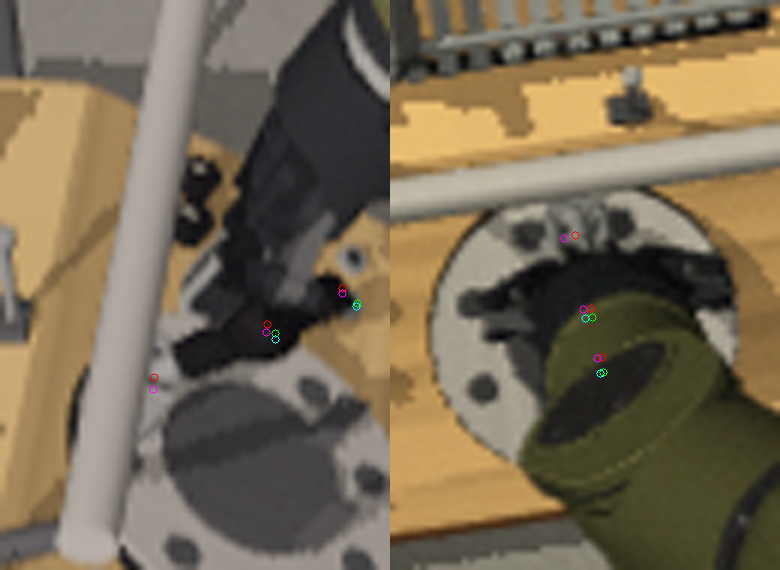

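Request:
{"name": "step_arm", "arguments": {"steps": [[[0, 0, 0], [0, 0, 0]], [[0, 0, 0], [0, 0, 0]], [[0, 0, 0], [0, 0, 0]], [[0, 0, 0], [0, 0, 0]], [[-5, 0, -5], [0, 0, 0]], [[-6, 0, -6], [0, 0, 0]], [[-5, -1, -5], [0, 0, 0]], [[-5, 0, -5], [0, 0, 0]], [[0, 0, 0], [0, 0, 0]]], "gripper": 0.5}}

```text
clock: 12.25
tool_pos: [525.7, 7.4, 247.8]
tool_rot: [-3.141, 0.525, -2.93]
contact_force: [-0.2, 0.0, -0.2]
opening: 0.75
```

```bash
python3 look.py 7;python3 ovh.py 7 -.01,1.18,0
```

```text
12.25 [ 0.31  0.65 -0.59  2.3   2.32  0.39 -0.58] [525.68   7.38 247.76] [-0.25  0.05 -0.19] [-0.11  0.47 -0.01] 0.7503406838127568
grasp pt (u,right,n) rel wheel [np.float64(38.69625156051518), np.float64(-2.072508525605244), np.float64(89.32627327980907)] F u,v,n [np.float64(-0.2954385498589859), np.float64(-0.09796139721126901), np.float64(-0.044064470259523716)] tool in console [ 0.5   0.   -0.87]
```

View pics/h7.png

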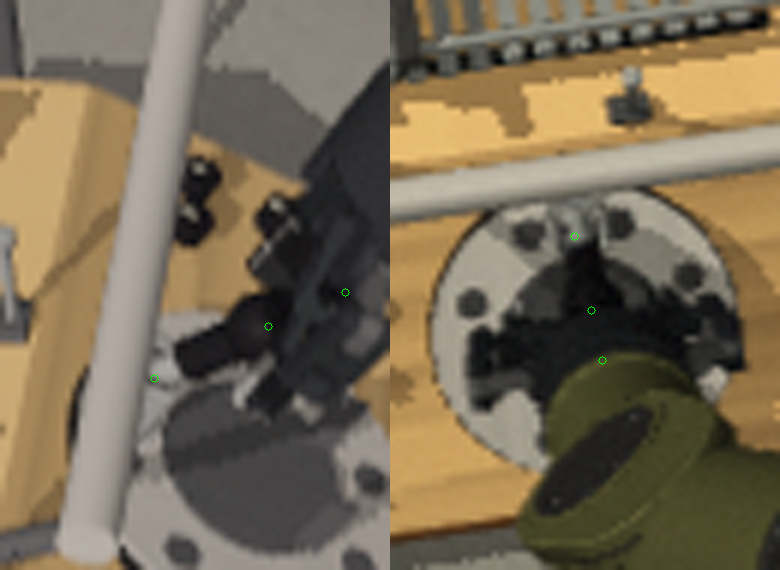

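Request:
{"name": "step_arm", "arguments": {"steps": [[[3, 0, 2], [0, 0, 0]], [[0, 0, 0], [0, 0, 0]], [[0, 0, 0], [0, 0, 0]], [[0, 0, 0], [0, 0, 0]], [[0, 0, 0], [0, 0, 0]], [[0, 0, 0], [0, 0, 0]], [[0, 0, 0], [0, 0, 0]]], "gripper": -1, "force": 30}}

```text
clock: 13.22
tool_pos: [529.8, 7.0, 250.5]
tool_rot: [-3.139, 0.528, -2.93]
contact_force: [3.0, -2.7, -0.3]
opening: 0.38
```

```bash
python3 look.py 8;python3 ovh.py 8 -.01,1.18,0; python3 - <<'E'
from geo import *
fs=np.linspace(1.18,1.57,6)
B=np.array([Rc@bulge(0,f) for f in fs]);print(np.diff(B,axis=0),B[-1]-B[0])
E
```

```text
13.225 [ 0.31  0.65 -0.58  2.29  2.31  0.38 -0.57] [529.77   7.04 250.52] [ 3.03 -2.66 -0.35] [-0.68 -0.   -0.35] 0.38032735278757995
grasp pt (u,right,n) rel wheel [np.float64(43.602095719303435), np.float64(-0.8087076056735725), np.float64(89.74768225853516)] F u,v,n [np.float64(1.9203818554699457), np.float64(3.23039013766649), np.float64(-1.512834022151907)] tool in console [ 0.5  -0.   -0.86]
[[3.13 0.66 3.83]
 [3.41 0.72 3.57]
 [3.67 0.77 3.29]
 [3.91 0.82 2.99]
 [4.13 0.87 2.67]] [18.26  3.83 16.34]
```

View pics/h8.png

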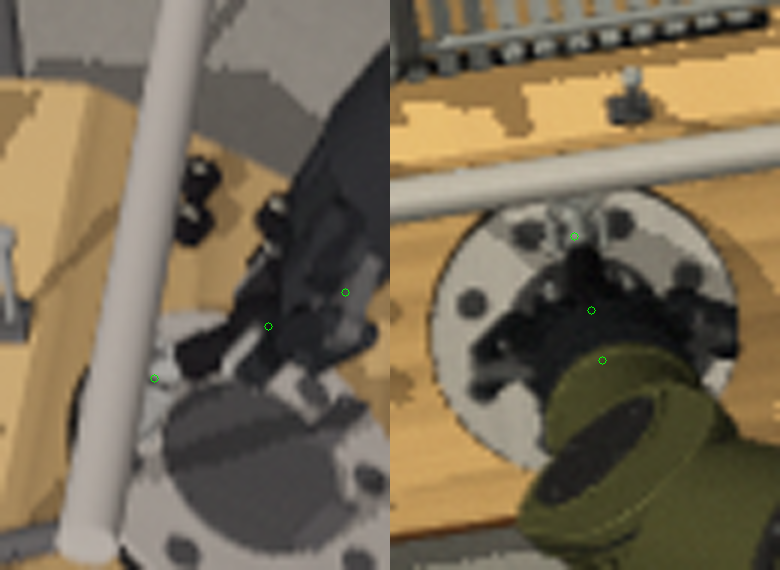

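Request:
{"name": "step_arm", "arguments": {"steps": [[[1.5, 0.3, 1.9], [0, 0, 0]], [[1.6, 0.3, 1.9], [0, 0, 0]], [[1.7, 0.4, 1.8], [0, 0, 0]], [[1.7, 0.4, 1.8], [0, 0, 0]], [[1.8, 0.4, 1.6], [0, 0, 0]], [[1.8, 0.4, 1.6], [0, 0, 0]], [[1.9, 0.4, 1.5], [0, 0, 0]], [[2, 0.4, 1.5], [0, 0, 0]], [[2, 0.4, 1.3], [0, 0, 0]], [[2, 0.4, 1.3], [0, 0, 0]], [[0, 0, 0], [0, 0, 0]]]}}

```text
clock: 14.7
tool_pos: [547.7, 11.8, 266.9]
tool_rot: [-3.14, 0.528, -2.929]
contact_force: [-2.2, -1.1, 1.0]
opening: 0.376
```

```bash
python3 look.py 9;python3 ovh.py 9 0,1.57,0 0,1.4,0
```

```text
14.7 [ 0.25  0.61 -0.49  2.23  2.24  0.28 -0.51] [547.69  11.8  266.91] [-2.23 -1.08  1.  ] [-0.37  1.03 -0.12] 0.37621632744608147
grasp pt (u,right,n) rel wheel [np.float64(67.83673593862962), np.float64(-1.8714621025681397), np.float64(94.68527426357787)] F u,v,n [np.float64(-1.5766569111153559), np.float64(0.5993909002740648), np.float64(2.068308803084839)] tool in console [ 0.5   0.   -0.86]
```

View pics/h9.png

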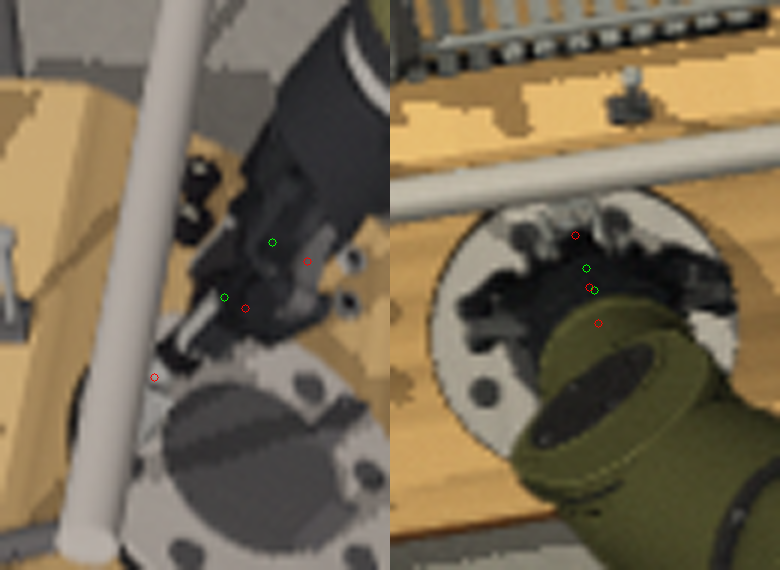

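Request:
{"name": "step_arm", "arguments": {"steps": [[[1, 0.2, 0.5], [0, 0, 0]], [[1, 0.2, 0.5], [0, 0, 0]], [[1, 0.2, 0.5], [0, 0, 0]], [[0, 0, 0], [0, 0, 0]]]}}

```text
clock: 15.3
tool_pos: [550.4, 12.2, 268.2]
tool_rot: [-3.14, 0.527, -2.929]
contact_force: [-4.6, -1.2, 0.8]
opening: 0.374
```

```bash
python3 look.py 10
```

```text
15.3 [ 0.24  0.61 -0.48  2.22  2.23  0.26 -0.5 ] [550.4   12.24 268.19] [-4.65 -1.22  0.78] [-0.22  1.25  0.03] 0.37402850186326825
grasp pt (u,right,n) rel wheel [np.float64(70.81579789093651), np.float64(-1.7531941497905674), np.float64(94.42390028063642)] F u,v,n [np.float64(-3.7655474042479473), np.float64(0.24073508746415276), np.float64(3.07756317746851)] tool in console [ 0.5   0.   -0.86]
```

Request:
{"name": "step_arm", "arguments": {"steps": [[[1, 0.2, -1.7], [0, 0, 0]], [[1, 0.2, -1.7], [0, 0, 0]], [[1, 0.2, -1.7], [0, 0, 0]], [[1, 0.2, -1.7], [0, 0, 0]]], "force": 40}}

```text
clock: 15.9
tool_pos: [554.5, 13.0, 261.2]
tool_rot: [-3.141, 0.527, -2.929]
contact_force: [-3.1, 0.7, 0.8]
opening: 0.372
```

```bash
python3 look.py 11
```

```text
15.9 [ 0.24  0.63 -0.49  2.21  2.24  0.28 -0.51] [554.46  13.03 261.21] [-3.13  0.68  0.78] [0.09 1.24 0.18] 0.37194664733055993
grasp pt (u,right,n) rel wheel [np.float64(70.90397211559649), np.float64(-1.6930462249092477), np.float64(86.31151267513063)] F u,v,n [np.float64(-2.144683056651322), np.float64(-1.3094673518198034), np.float64(2.1412274417944506)] tool in console [ 0.5   0.   -0.86]
```

Request:
{"name": "step_arm", "arguments": {"steps": [[[1, 0.2, -1.7], [0, 0, 0]], [[1, 0.2, -1.7], [0, 0, 0]], [[1, 0.2, -1.7], [0, 0, 0]], [[1, 0.2, -1.7], [0, 0, 0]], [[0, 0, 0], [0, 0, 0]]]}}

```text
clock: 16.62
tool_pos: [557.3, 13.9, 256.3]
tool_rot: [-3.139, 0.529, -2.928]
contact_force: [-17.3, -2.6, 24.8]
opening: 0.371
```

```bash
python3 look.py 12;python3 ovh.py 12 0,1.57,0 0,1.57,14
```

```text
16.625 [ 0.24  0.64 -0.5   2.21  2.25  0.3  -0.51] [557.28  13.85 256.35] [-17.31  -2.58  24.81] [0.2  1.46 0.29] 0.3708906330409076
grasp pt (u,right,n) rel wheel [np.float64(71.09335946276468), np.float64(-1.8903623636887004), np.float64(80.6330592486363)] F u,v,n [np.float64(-2.7280021876802785), np.float64(-1.0325231427666213), np.float64(30.218277734588238)] tool in console [ 0.5   0.   -0.86]
```

View pics/h12.png

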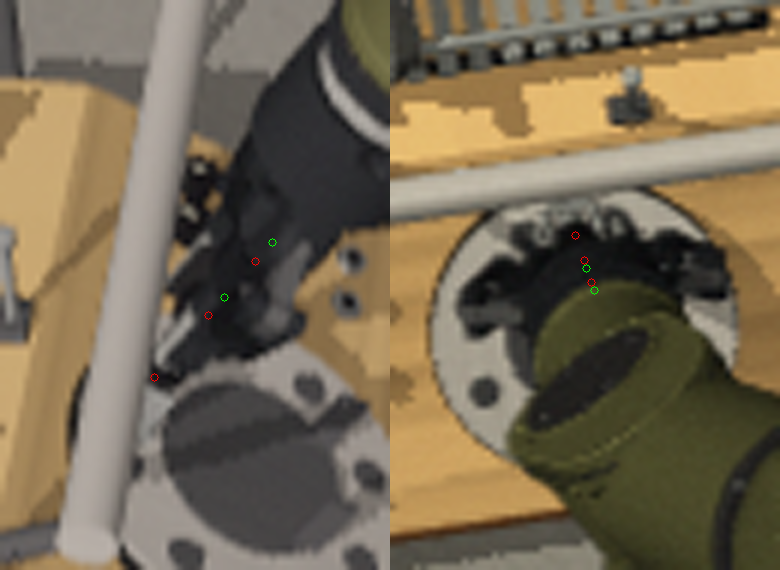

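Request:
{"name": "step_arm", "arguments": {"steps": [[[-0.9, -0.2, 1.6], [0, 0, 0]], [[-2, -0.4, -1.2], [0, 0, 0]], [[-2, -0.4, -1.2], [0, 0, 0]], [[0, 0, 0], [0, 0, 0]]]}}

```text
clock: 17.23
tool_pos: [554.9, 13.3, 255.4]
tool_rot: [-3.139, 0.532, -2.928]
contact_force: [-6.0, 0.9, 11.6]
opening: 0.379
```

```bash
python3 look.py 13
```

```text
17.225 [ 0.26  0.64 -0.52  2.22  2.26  0.31 -0.52] [554.92  13.28 255.44] [-5.97  0.92 11.63] [0.44 0.45 0.31] 0.37921902647667405
grasp pt (u,right,n) rel wheel [np.float64(68.7134265761226), np.float64(-1.798107368212089), np.float64(81.06701399759936)] F u,v,n [np.float64(0.9142082679781325), np.float64(-2.128439068799986), np.float64(12.897988050446578)] tool in console [ 0.51  0.   -0.86]
```

Request:
{"name": "step_arm", "arguments": {"steps": [[[-1.7, -0.4, -0.8], [0, 0, 0]], [[-1.7, -0.4, -0.8], [0, 0, 0]], [[0, 0, 0], [0, 0, 0]]]}}

```text
clock: 17.7
tool_pos: [553.8, 12.8, 254.8]
tool_rot: [-3.138, 0.536, -2.928]
contact_force: [-0.2, 2.2, 10.9]
opening: 0.374
```

```bash
python3 look.py 14;python3 ovh.py 14 0,1.57,0 0,1.57,14
```

```text
17.7 [ 0.26  0.65 -0.53  2.22  2.27  0.33 -0.53] [553.8   12.8  254.79] [-0.19  2.19 10.85] [ 0.7  -0.33  0.34] 0.3735332639696179
grasp pt (u,right,n) rel wheel [np.float64(67.59997241450118), np.float64(-1.5099850127636205), np.float64(81.10026381882282)] F u,v,n [np.float64(5.6520187782371725), np.float64(-2.184040512667402), np.float64(9.265279047715081)] tool in console [ 0.51 -0.   -0.86]
```

View pics/h14.png

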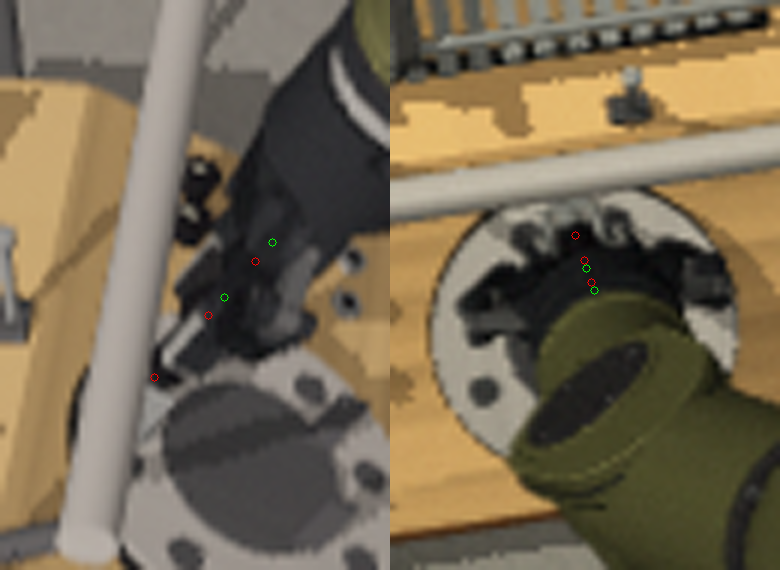

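```bash
cat > crank.py <<'E'
from geo import *
import sys
a0,a1,st=map(float,sys.argv[1:4])
N=int(round((a1-a0)/st)); th=a0+st*np.arange(N+1)
X=np.array([Rc@(65*(np.cos(t)*u+np.sin(t)*v)) for t in th]);X-=X[0]
q=np.round(X).astype(int); d=np.diff(q,axis=0).tolist()
for i in range(0,N,11): print(th[min(i+11,N)],', '.join(f'[{r_}, [0, 0, 0]]' for r_ in d[i:i+11]))
E
python3 crank.py -0.02 6.38 0.2
python3 - <<'E'
from geo import *
im=cv2.imread('pics/top14.png')[170:225,250:370];cv2.imwrite('pics/t14.png',cv2.resize(im,None,fx=6.6,fy=6.6,interpolation=cv2.INTER_CUBIC))
im=cv2.imread('pics/side14.png')[200:310,225:300];cv2.imwrite('pics/s14.png',cv2.resize(im,None,fx=5.4,fy=5.4,interpolation=cv2.INTER_CUBIC))
E
```

```text
2.18 [[2, -13, -1], [0, 0, 0]], [[-1, -13, -1], [0, 0, 0]], [[-2, -12, -3], [0, 0, 0]], [[-5, -11, -4], [0, 0, 0]], [[-7, -10, -5], [0, 0, 0]], [[-8, -8, -6], [0, 0, 0]], [[-10, -6, -6], [0, 0, 0]], [[-11, -4, -7], [0, 0, 0]], [[-11, 0, -6], [0, 0, 0]], [[-11, 1, -6], [0, 0, 0]], [[-11, 4, -6], [0, 0, 0]]
4.380000000000001 [[-10, 7, -5], [0, 0, 0]], [[-9, 8, -4], [0, 0, 0]], [[-8, 11, -3], [0, 0, 0]], [[-5, 12, -2], [0, 0, 0]], [[-3, 12, 0], [0, 0, 0]], [[-1, 13, 1], [0, 0, 0]], [[1, 13, 2], [0, 0, 0]], [[3, 12, 3], [0, 0, 0]], [[5, 11, 5], [0, 0, 0]], [[8, 9, 5], [0, 0, 0]], [[9, 8, 6], [0, 0, 0]]
6.380000000000001 [[10, 5, 6], [0, 0, 0]], [[11, 2, 7], [0, 0, 0]], [[11, 1, 6], [0, 0, 0]], [[11, -3, 6], [0, 0, 0]], [[11, -5, 6], [0, 0, 0]], [[10, -7, 4], [0, 0, 0]], [[8, -9, 4], [0, 0, 0]], [[7, -11, 3], [0, 0, 0]], [[5, -12, 1], [0, 0, 0]], [[2, -12, 0], [0, 0, 0]]
```

View pics/t14.png

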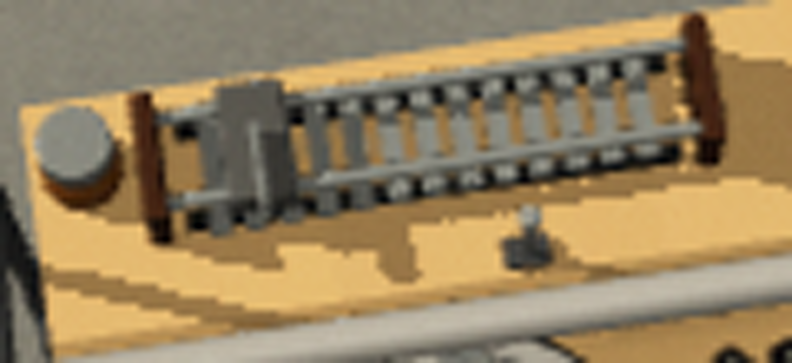

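View pics/s14.png

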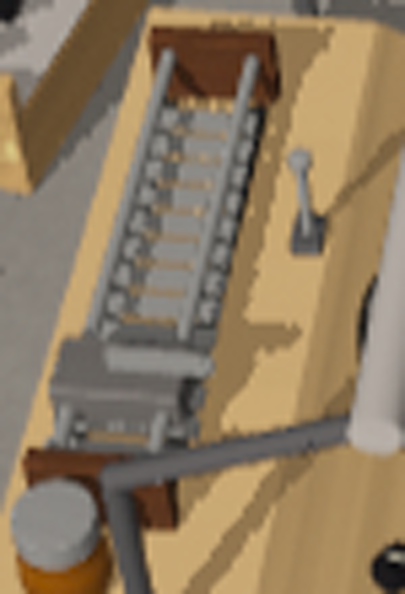

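Request:
{"name": "step_arm", "arguments": {"steps": [[[1, 0, 2], [0, 0, 0]], [[2, -13, -1], [0, 0, 0]], [[-1, -13, -1], [0, 0, 0]], [[-2, -12, -3], [0, 0, 0]], [[-5, -11, -4], [0, 0, 0]], [[-7, -10, -5], [0, 0, 0]], [[-8, -8, -6], [0, 0, 0]], [[0, 0, 0], [0, 0, 0]]]}}

```text
clock: 18.8
tool_pos: [528.3, -57.1, 232.8]
tool_rot: [-3.14, 0.523, -2.933]
contact_force: [-2.4, -1.8, -0.0]
opening: 0.367
```

```bash
python3 look.py 15
```

```text
18.8 [ 0.48  0.7  -0.61  2.28  2.42  0.35 -0.52] [528.29 -57.06 232.84] [-2.38 -1.75 -0.04] [-0.48  1.1  -0.15] 0.36663171786368853
grasp pt (u,right,n) rel wheel [np.float64(21.854102633875332), np.float64(61.626466622711334), np.float64(81.74630206724768)] F u,v,n [np.float64(-2.3482814500819282), np.float64(1.2277652338650298), np.float64(1.305745362859861)] tool in console [ 0.5  -0.   -0.87]
```

View pics/g15.png

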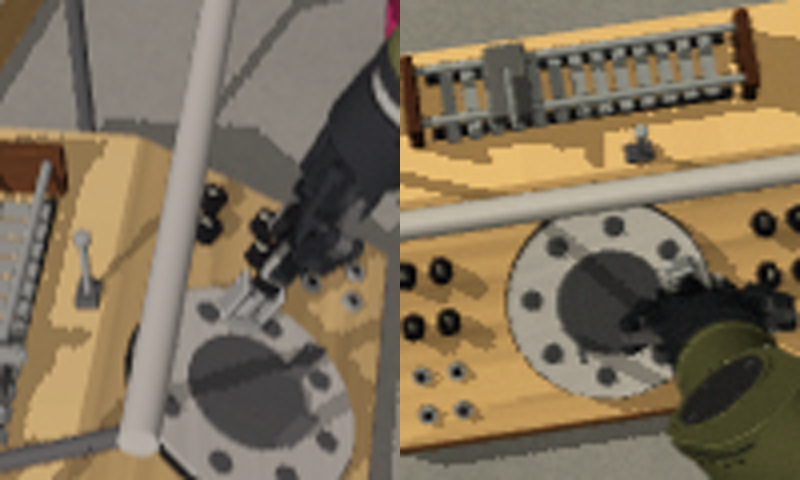

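Request:
{"name": "step_arm", "arguments": {"steps": [[[-10, -6, -6], [0, 0, 0]], [[-11, -4, -7], [0, 0, 0]], [[-11, 0, -6], [0, 0, 0]], [[-11, 1, -6], [0, 0, 0]], [[-11, 4, -6], [0, 0, 0]], [[0, 0, 0], [0, 0, 0]]], "force": 60}}

```text
clock: 19.65
tool_pos: [476.7, -55.6, 204.0]
tool_rot: [3.137, 0.531, -2.922]
contact_force: [1.4, 9.2, 3.7]
opening: 0.361
```

```bash
python3 look.py 16
```

```text
19.65 [ 0.55  0.79 -0.74  2.44  2.53  0.58 -0.61] [476.71 -55.63 204.01] [1.43 9.17 3.74] [1.84 0.11 1.04] 0.36084307104909435
grasp pt (u,right,n) rel wheel [np.float64(-35.592582292689656), np.float64(49.025738491629006), np.float64(81.87747360925079)] F u,v,n [np.float64(4.713599780663617), np.float64(-8.685258024843689), np.float64(1.5999625767644046)] tool in console [ 0.51  0.01 -0.86]
```

View pics/g16.png

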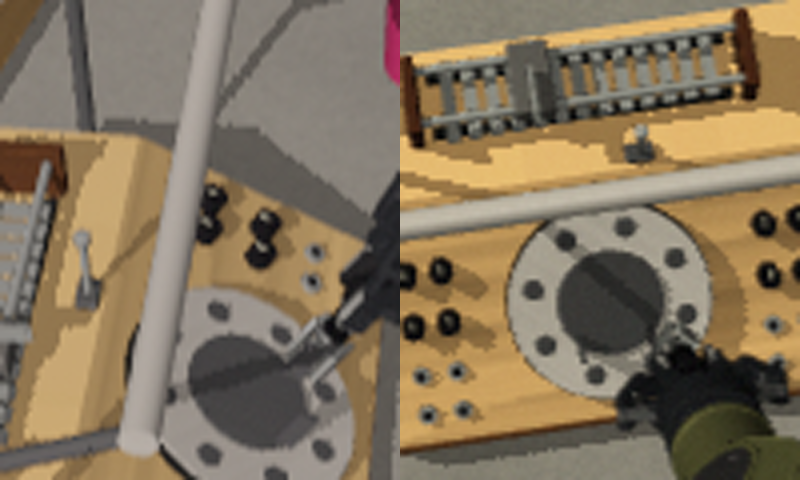

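Request:
{"name": "step_arm", "arguments": {"steps": [[[0, 0, 0], [0, 0, 0]], [[0, 0, 0], [0, 0, 0]], [[0, 0, 0], [0, 0, 0]]], "gripper": 0.4}}

```text
clock: 20.12
tool_pos: [475.9, -60.9, 203.0]
tool_rot: [-3.139, 0.527, -2.93]
contact_force: [-0.3, 0.2, 0.5]
opening: 0.696
```

```bash
python3 look.py 17; python3 - <<'E'
from geo import *
for q in('pointer','crank_tip'):
    for c in('side','top'):
        print(q,c,[(np.round(x['pixel'],1),round(x['confidence'],2)) for x in models.landmark_of(q,c)[:2]])
im=cv2.imread('pics/side17.png')[215:300,305:365];cv2.imwrite('pics/s17.png',cv2.resize(im,None,fx=7,fy=7,interpolation=cv2.INTER_CUBIC))
im=cv2.imread('pics/top17.png')[175:275,270:370];cv2.imwrite('pics/t17.png',cv2.resize(im,None,fx=6,fy=6,interpolation=cv2.INTER_CUBIC))
E
```

```text
20.125 [ 0.56  0.79 -0.73  2.44  2.52  0.58 -0.61] [475.89 -60.93 202.95] [-0.26  0.17  0.54] [-0.1   0.52 -0.01] 0.6955211510701496
grasp pt (u,right,n) rel wheel [np.float64(-38.00298637643701), np.float64(54.6312341169976), np.float64(81.9061718535253)] F u,v,n [np.float64(0.08132118248030318), np.float64(-0.21453152548449617), np.float64(0.5720382226198553)] tool in console [ 0.5  -0.   -0.86]
pointer side [(array([251.6, 266.3]), 0.57)]
pointer top [(array([202.4, 304.4]), 0.45)]
crank_tip side [(array([238.3, 362.1]), 0.45), (array([252.9, 342.2]), 0.18)]
crank_tip top [(array([265.1, 342.9]), 0.47)]
```

View pics/s17.png

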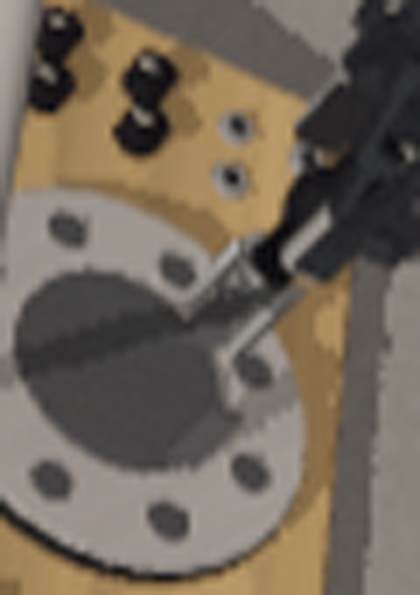

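View pics/t17.png

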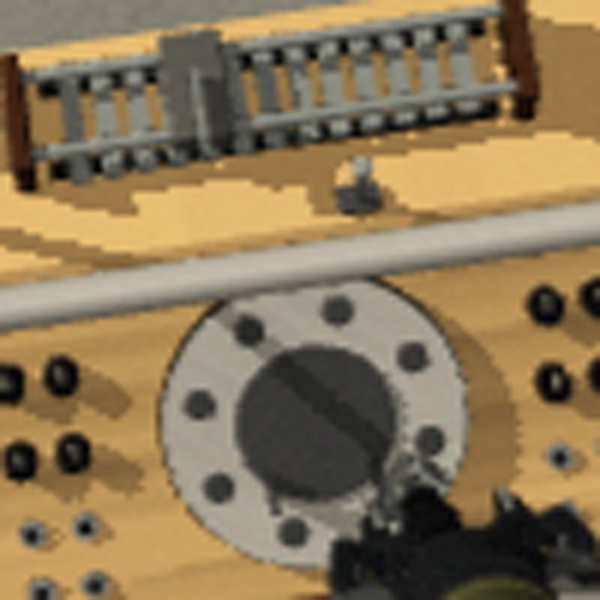

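```bash
python3 - <<'E'
from geo import *
t,e=tri((251.6,266.3),(202.4,304.4));print('ptr',toc(t),e)
t,e=tri((215+320/7-.4,305+245/7-.4),(175+478/6-.4,270+408/6-.4)); g=toc(t)-wc; print('lugs',[g@a for a in(u,v,n)],e)
t,e=tri((215+268/7-.4,305+275/7-.4),(175+505/6-.4,270+432/6-.4)); g=toc(t)-wc; print('handle black start',[g@a for a in(u,v,n)],e)
# wheel holes / pointer only single-cam
for th in(2.0,2.1,2.2,2.3):
  rad=np.cos(th)*u+np.sin(th)*v
  print(th,[( (proj('side',tow(wc+3*u+65*rad+d*n))[0]-[305,215]+.5)*7-.5).round().tolist() for d in(30,52)],[( (proj('top',tow(wc+3*u+65*rad+d*n))[0]-[270,175]+.5)*6-.5).round().tolist() for d in(30,52)])
E
```

```text
ptr [119.04  40.27 199.63] 8.356949765370276
lugs [np.float64(-42.50283216943222), np.float64(45.46359331932735), np.float64(7.256291424123097)] 11.12011978574157
handle black start [np.float64(-46.37793617511153), np.float64(55.4396342160365), np.float64(31.639706247824872)] 1.0464130634913649
2.0 [[224.0, 241.0], [252.0, 211.0]] [[434.0, 466.0], [439.0, 478.0]]
2.1 [[236.0, 252.0], [265.0, 222.0]] [[429.0, 477.0], [435.0, 489.0]]
2.2 [[247.0, 264.0], [276.0, 234.0]] [[424.0, 487.0], [429.0, 500.0]]
2.3 [[257.0, 277.0], [286.0, 247.0]] [[418.0, 497.0], [423.0, 510.0]]
```

Request:
{"name": "step_arm", "arguments": {"steps": [[[-4, 5, -2], [0, 0, 0]], [[0, 0, 0], [0, 0, 0]]]}}

```text
clock: 20.68
tool_pos: [471.5, -54.6, 200.9]
tool_rot: [-3.141, 0.526, -2.929]
contact_force: [-0.1, -0.4, 0.0]
opening: 0.701
```

Request:
{"name": "step_arm", "arguments": {"steps": [[[0, 0, 0], [0, 0, 0]], [[0, 0, 0], [0, 0, 0]], [[0, 0, 0], [0, 0, 0]], [[0, 0, 0], [0, 0, 0]]], "gripper": -1, "force": 30}}

```text
clock: 21.18
tool_pos: [472.1, -55.4, 201.2]
tool_rot: [-3.14, 0.527, -2.93]
contact_force: [-1.0, -0.0, 1.3]
opening: 0.379
```

```bash
python3 look.py 18
```

```text
21.175 [ 0.55  0.79 -0.74  2.46  2.52  0.61 -0.62] [472.12 -55.42 201.18] [-0.96 -0.    1.28] [-0.19  0.47 -0.02] 0.3785625234867994
grasp pt (u,right,n) rel wheel [np.float64(-41.07352541021105), np.float64(48.42290112689795), np.float64(81.64547155475546)] F u,v,n [np.float64(-0.17198517953584525), np.float64(-0.19481203628234478), np.float64(1.5742395693266826)] tool in console [ 0.5   0.   -0.86]
```

```bash
python3 crank.py 2.3 6.3 0.2
```

```text
4.5 [[-9, 8, -4], [0, 0, 0]], [[-8, 9, -4], [0, 0, 0]], [[-7, 12, -2], [0, 0, 0]], [[-4, 12, -1], [0, 0, 0]], [[-2, 13, 1], [0, 0, 0]], [[0, 13, 1], [0, 0, 0]], [[3, 12, 3], [0, 0, 0]], [[5, 11, 4], [0, 0, 0]], [[6, 11, 5], [0, 0, 0]], [[8, 8, 6], [0, 0, 0]], [[10, 6, 6], [0, 0, 0]]
6.3 [[11, 4, 6], [0, 0, 0]], [[11, 1, 7], [0, 0, 0]], [[11, -2, 6], [0, 0, 0]], [[11, -3, 6], [0, 0, 0]], [[10, -7, 5], [0, 0, 0]], [[9, -8, 4], [0, 0, 0]], [[8, -10, 3], [0, 0, 0]], [[5, -12, 2], [0, 0, 0]], [[4, -12, 0], [0, 0, 0]]
```

Request:
{"name": "step_arm", "arguments": {"steps": [[[-9, 8, -4], [0, 0, 0]], [[-8, 9, -4], [0, 0, 0]], [[-7, 12, -2], [0, 0, 0]], [[-4, 12, -1], [0, 0, 0]], [[-2, 13, 1], [0, 0, 0]], [[0, 13, 1], [0, 0, 0]], [[3, 12, 3], [0, 0, 0]], [[0, 0, 0], [0, 0, 0]]]}}

```text
clock: 22.28
tool_pos: [446.9, 24.6, 195.9]
tool_rot: [3.139, 0.521, -2.926]
contact_force: [-6.3, 1.3, 3.9]
opening: 0.377
```

```bash
python3 look.py 19
```

```text
22.275 [ 0.49  0.97 -1.17  2.55  2.12  1.02 -0.5 ] [446.92  24.62 195.91] [-6.28  1.3   3.9 ] [0.53 1.28 0.43] 0.3769129357070279
grasp pt (u,right,n) rel wheel [np.float64(-51.16856444186847), np.float64(-35.43589522874655), np.float64(81.19495442526927)] F u,v,n [np.float64(-3.136294556081871), np.float64(-2.566446928641173), np.float64(6.313757714904378)] tool in console [ 0.5   0.01 -0.87]
```

View pics/g19.png

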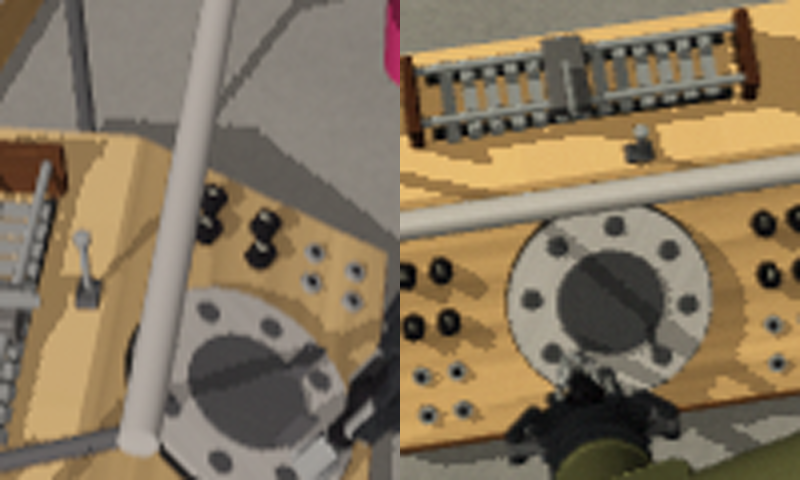

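Request:
{"name": "step_arm", "arguments": {"steps": [[[5, 11, 4], [0, 0, 0]], [[6, 11, 5], [0, 0, 0]], [[8, 8, 6], [0, 0, 0]], [[10, 6, 6], [0, 0, 0]], [[0, 0, 0], [0, 0, 0]]]}}

```text
clock: 23.0
tool_pos: [477.6, 61.0, 217.7]
tool_rot: [3.139, 0.525, -2.928]
contact_force: [-4.0, 3.7, 3.9]
opening: 0.375
```

```bash
python3 look.py 20
```

```text
23.0 [ 0.43  0.91 -1.17  2.44  2.02  0.95 -0.43] [477.64  60.98 217.73] [-4.03  3.74  3.9 ] [0.86 0.78 0.58] 0.3753908655133477
grasp pt (u,right,n) rel wheel [np.float64(-7.530702722702529), np.float64(-64.66142790513787), np.float64(81.3125235015022)] F u,v,n [np.float64(-0.8005342156807103), np.float64(-4.487638458016198), np.float64(4.968180444425493)] tool in console [ 0.5   0.01 -0.87]
```

Request:
{"name": "step_arm", "arguments": {"steps": [[[11, 4, 6], [0, 0, 0]], [[11, 1, 7], [0, 0, 0]], [[11, -2, 6], [0, 0, 0]], [[11, -3, 6], [0, 0, 0]], [[10, -7, 5], [0, 0, 0]], [[0, 0, 0], [0, 0, 0]]]}}

```text
clock: 23.85
tool_pos: [531.8, 50.6, 247.1]
tool_rot: [-3.139, 0.524, -2.931]
contact_force: [-3.8, -3.2, 5.7]
opening: 0.376
```

```bash
python3 look.py 21
```

```text
23.85 [ 0.48  0.83 -1.11  2.27  1.87  0.78 -0.18] [531.84  50.6  247.06] [-3.78 -3.19  5.68] [-0.43  0.62 -0.18] 0.37607348575433797
grasp pt (u,right,n) rel wheel [np.float64(51.161454030744686), np.float64(-42.94323856691691), np.float64(81.26389000644758)] F u,v,n [np.float64(-0.9359958191416986), np.float64(2.347852016594278), np.float64(7.097389319149816)] tool in console [ 0.5  -0.   -0.87]
```

View pics/g21.png

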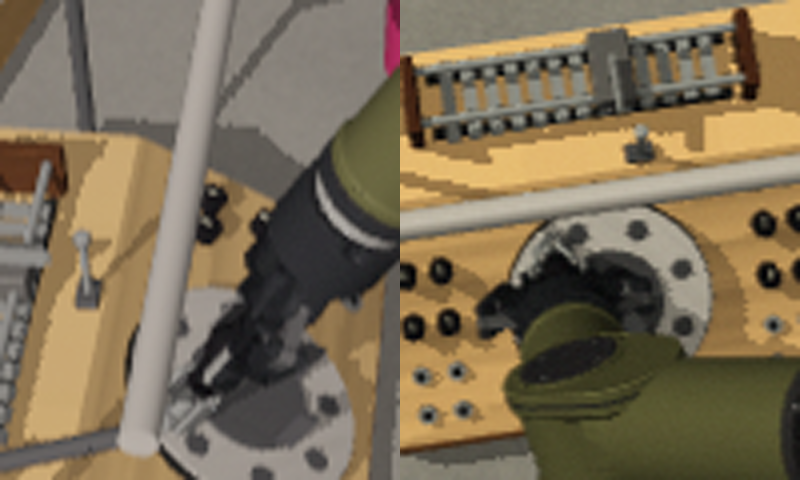

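```bash
cat > ptr.py <<'E'
from geo import *
import sys
k=sys.argv[1]; snap('side','side'+k);snap('top','top'+k)
for q in('pointer','marker'):
    for c in('side','top'):
        print(q,c,[(np.round(x['pixel'],1),round(x['confidence'],2)) for x in models.landmark_of(q,c)[:2]])
im=cv2.imread(f'pics/top{k}.png')[175:215,290:350];a=cv2.resize(im,None,fx=9,fy=9,interpolation=cv2.INTER_CUBIC)
im=cv2.imread(f'pics/side{k}.png')[210:290,245:300];b=cv2.resize(im,None,fx=7,fy=7,interpolation=cv2.INTER_CUBIC)
cv2.imwrite(f'pics/pt{k}.png',a);cv2.imwrite(f'pics/ps{k}.png',b)
E
python3 ptr.py 22
```

```text
pointer side [(array([230.5, 271.7]), 0.61), (array([291.4, 314.6]), 0.22)]
pointer top [(array([198. , 326.5]), 0.59)]
marker side [(array([247.1, 280.7]), 0.54)]
marker top [(array([207.5, 331.2]), 0.58)]
```

View pics/pt22.png

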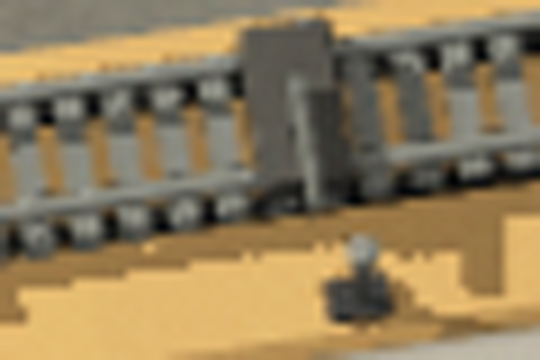

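View pics/ps22.png

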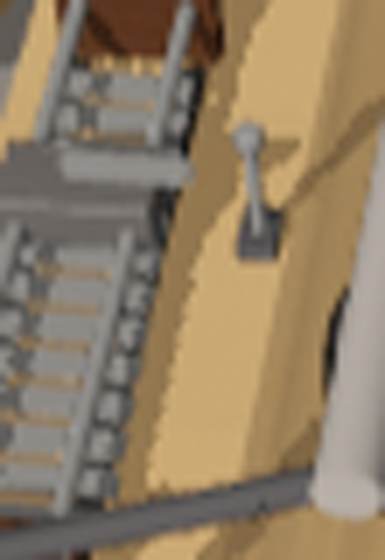

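```bash
cat > py.py <<'E'
from geo import *
def yat(c,col,row,x=None,z=None):
    o,d=ray(c,(row,col)); a=toc(o);b=toc(o+d)-a
    t=(z-a[2])/b[2] if z is not None else (x-a[0])/b[0]
    return a+t*b
E
python3 - <<'E'
from py import *
from py import yat
T=lambda x,y:(290+(x+.5)/9-.5,175+(y+.5)/9-.5); S=lambda x,y:(245+(x+.5)/7-.5,210+(y+.5)/7-.5)
print('top tip',yat('top',*T(316,198),z=194),'mark head',yat('top',*T(362,248),z=198))
print('side tip',yat('side',*S(190,170),z=194),'mark',yat('side',*S(248,137),z=198))
t,e=tri(S(190,170)[::-1],T(316,198)[::-1]);m,e2=tri(S(248,137)[::-1],T(362,248)[::-1]);print(toc(t),e,toc(m),e2)
E
```

```text
top tip [126.05 -26.51 194.  ] mark head [103.95 -39.41 198.  ]
side tip [121.95 -28.09 194.  ] mark [102.13 -43.29 198.  ]
[123.12 -26.1  196.94] 3.7498803457166803 [101.68 -38.93 202.94] 1.3886202744777716
```

Request:
{"name": "step_arm", "arguments": {"steps": [[[9, -8, 4], [0, 0, 0]], [[8, -10, 3], [0, 0, 0]], [[4, -9, 2], [0, 0, 0]], [[0, 0, 0], [0, 0, 0]], [[0, 0, 0], [0, 0, 0]]]}}

```text
clock: 24.88
tool_pos: [551.1, 23.1, 254.7]
tool_rot: [-3.138, 0.519, -2.931]
contact_force: [-6.7, -2.8, 4.3]
opening: 0.375
```

```bash
python3 look.py 23; python3 ptr.py 23
```

```text
24.875 [ 0.53  0.81 -1.08  2.21  1.82  0.7  -0.05] [551.11  23.09 254.68] [-6.68 -2.78  4.29] [-0.58  1.3  -0.17] 0.37512957226520144
grasp pt (u,right,n) rel wheel [np.float64(66.17717130583105), np.float64(-12.045165952771677), np.float64(81.2637928948887)] F u,v,n [np.float64(-4.014104200149047), np.float64(1.3492525397331339), np.float64(7.267378379569023)] tool in console [ 0.5  -0.   -0.87]
pointer side [(array([228.3, 273.8]), 0.54)]
pointer top [(array([195.6, 326. ]), 0.62)]
marker side [(array([246.6, 282.5]), 0.45)]
marker top [(array([209.5, 332.6]), 0.55)]
```

View pics/pt23.png

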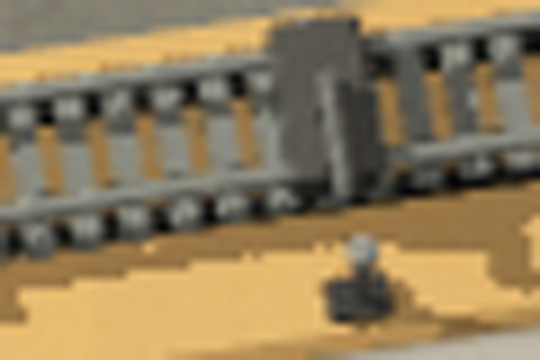

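View pics/ps23.png

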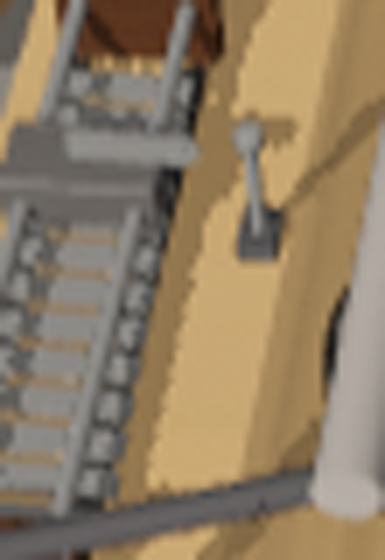

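```bash
python3 - <<'E'
from py import *
from py import yat
T=lambda x,y:(290+(x+.5)/9-.5,175+(y+.5)/9-.5); S=lambda x,y:(245+(x+.5)/7-.5,210+(y+.5)/7-.5)
for n_,a,b in(('tip',(344,193),(196,153)),('fin back',(329,75),(70,143)),('head',(362,248),(248,137))):
    print(n_,'top',yat('top',*T(*a),z=194),'side',yat('side',*S(*b),z=194))
# predicted pixels of aligned tip at console (121,ym,194) for head at ym
for ym in(-39.4,):
    for c,f in(('top',(290,175,9)),('side',(245,210,7))):
        for P in((121,ym,194),(102,ym,198),(121,ym+5,194),(102,ym,142)): print(c,P,((proj(c,tow(P))[0]-f[:2]+.5)*f[2]-.5).round(1))
E
```

```text
tip top [126.39 -36.64 194.  ] side [121.24 -36.95 194.  ]
fin back top [170.98 -38.28 194.  ] side [169.63 -37.59 194.  ]
head top [105.21 -39.74 194.  ] side [103.08 -47.02 194.  ]
top (121, -39.4, 194) [354.1 206.2]
top (102, -39.4, 198) [362.8 253.2]
top (121, -34.4, 194) [340.2 208.2]
top (102, -39.4, 142) [358.  300.1]
side (121, -39.4, 194) [197.7 148.3]
side (102, -39.4, 198) [246.6 144.5]
side (121, -34.4, 194) [195.4 158. ]
side (102, -39.4, 142) [258.  243.8]
```

Request:
{"name": "step_arm", "arguments": {"steps": [[[2, -4, 0], [0, 0, 0]], [[2, -5, 1], [0, 0, 0]], [[0, 0, 0], [0, 0, 0]], [[0, 0, 0], [0, 0, 0]]]}}

```text
clock: 25.78
tool_pos: [553.9, 15.2, 255.3]
tool_rot: [-3.14, 0.518, -2.929]
contact_force: [-9.8, -2.0, 3.8]
opening: 0.38
```

```bash
python3 look.py 24; python3 ptr.py 24
```

```text
25.775 [ 0.55  0.81 -1.07  2.2   1.81  0.68 -0.02] [553.94  15.16 255.3 ] [-9.81 -1.98  3.79] [-0.2   1.86  0.07] 0.37998008189572213
grasp pt (u,right,n) rel wheel [np.float64(67.38689318024363), np.float64(-3.8654901233456194), np.float64(81.23009392723301)] F u,v,n [np.float64(-6.775410719275511), np.float64(-0.07765109155881328), np.float64(8.287485652999683)] tool in console [ 0.49  0.   -0.87]
pointer side [(array([226.8, 273.3]), 0.7), (array([449.3, 323.9]), 0.7)]
pointer top [(array([198.6, 326.1]), 0.49), (array([262.1, 452.1]), 0.25)]
marker side [(array([245.8, 281.4]), 0.46)]
marker top [(array([208., 332.]), 0.45)]
```

View pics/pt24.png

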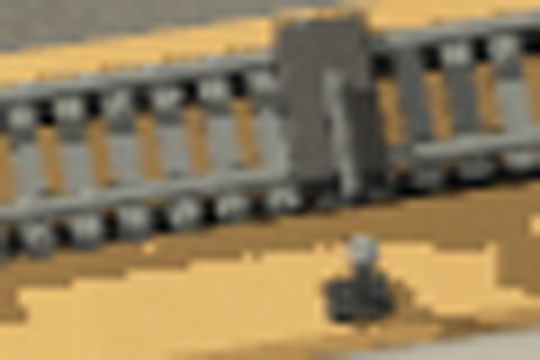

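View pics/ps24.png

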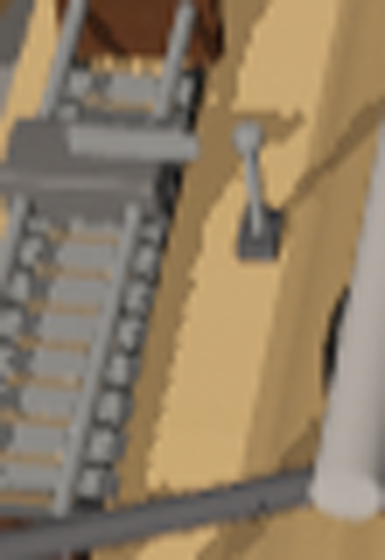

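Request:
{"name": "step_arm", "arguments": {"steps": [[[0, -3, 0], [0, 0, 0]], [[-1, 0, -1], [0, 0, 0]], [[0, 0, 0], [0, 0, 0]]]}}

```text
clock: 26.55
tool_pos: [553.9, 12.8, 255.0]
tool_rot: [-3.141, 0.52, -2.929]
contact_force: [-7.2, -1.1, 4.7]
opening: 0.375
```

```bash
python3 look.py 25
```

```text
26.55 [ 0.56  0.81 -1.08  2.2   1.81  0.67 -0.02] [553.92  12.77 255.04] [-7.22 -1.11  4.72] [-0.09  1.39  0.12] 0.37451103040657047
grasp pt (u,right,n) rel wheel [np.float64(66.94900640910109), np.float64(-1.5623150515857442), np.float64(81.25455177002411)] F u,v,n [np.float64(-3.9574166253265157), np.float64(-0.3954332886496156), np.float64(7.739976831342949)] tool in console [ 0.5   0.   -0.87]
```

Request:
{"name": "step_arm", "arguments": {"steps": [[[0, 0, 0], [0, 0, 0]], [[0, 0, 0], [0, 0, 0]], [[0, 0, 0], [0, 0, 0]], [[0, 0, 0], [0, 0, 0]]], "gripper": 0.5}}

```text
clock: 27.15
tool_pos: [556.2, 13.1, 256.1]
tool_rot: [-3.141, 0.524, -2.93]
contact_force: [0.4, 0.1, 0.6]
opening: 0.751
```

```bash
python3 look.py 26; python3 ptr.py 26; python3 - <<'E'
from py import *
from py import yat
# initial pointer from net pixel
print(yat('top',288.3,201.8,z=194), yat('side',262.7,264.6,z=194), yat('side',262.7,264.6,x=121))
E
```

```text
27.15 [ 0.56  0.81 -1.08  2.19  1.82  0.67 -0.02] [556.16  13.14 256.06] [0.36 0.08 0.62] [-0.12  0.51  0.06] 0.7507622875194139
grasp pt (u,right,n) rel wheel [np.float64(69.63086683954887), np.float64(-1.4603915734120092), np.float64(81.0072391102367)] F u,v,n [np.float64(0.6303666258197946), np.float64(-0.0024329557679335844), np.float64(0.3510684845648447)] tool in console [ 0.5   0.   -0.87]
pointer side [(array([225.8, 272.7]), 0.58)]
pointer top [(array([196.1, 330.3]), 0.53), (array([234.1, 321.2]), 0.38)]
marker side [(array([247.3, 278.8]), 0.43)]
marker top [(array([206.5, 330.7]), 0.63), (array([217.1, 320.1]), 0.48)]
[126.2   90.97 194.  ] [125.85  77.15 194.  ] [121.    92.13 212.69]
```

View pics/pt26.png

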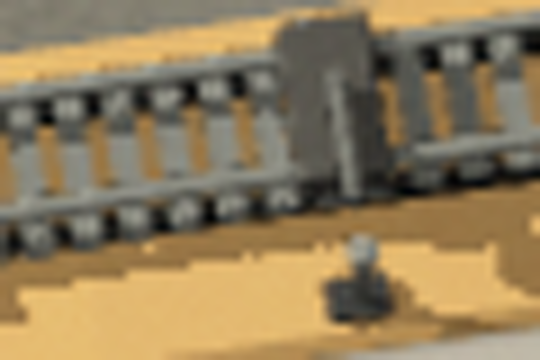

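View pics/ps26.png

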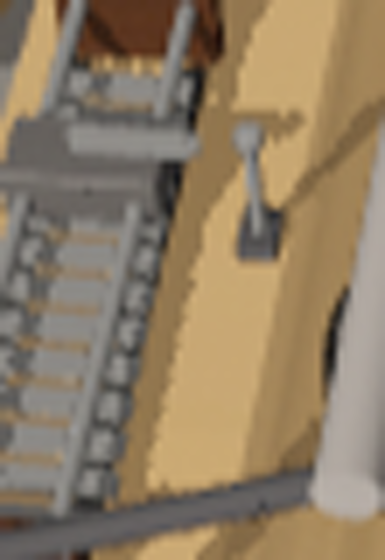

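View pics/g26.png

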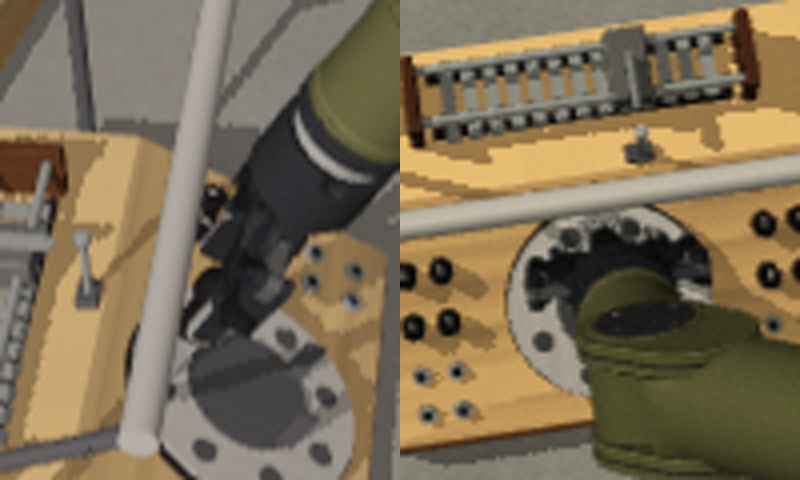

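Request:
{"name": "step_arm", "arguments": {"steps": [[[-3, -1, -1], [0, 0, 0]], [[-7, -1, 13], [0, 0, 0]], [[-10, -2, 18], [0, 0, 0]], [[-10, -2, 18], [0, 0, 0]], [[-10, -2, 18], [0, 0, 0]], [[-15, -3, 26], [0, 0, 0]], [[-30, -6, 20], [0, 0, 0]], [[-35, -6, 15], [0, 0, 0]], [[-30, 0, 10], [0, 0, 0]], [[0, 0, 0], [0, 0, 0]]]}}

```text
clock: 28.8
tool_pos: [404.1, -10.0, 393.6]
tool_rot: [-3.136, 0.523, -2.928]
contact_force: [0.2, -0.6, 0.3]
opening: 0.752
```

```bash
python3 look.py 27; python3 ptr.py 27; python3 ovh.py 27 0,1.57,0 0,1.57,14
```

```text
28.8 [ 0.97  0.32 -1.31  2.36  1.19  0.36  0.47] [404.07  -9.98 393.55] [ 0.2  -0.65  0.33] [-0.14  0.45 -0.02] 0.7516324112715158
grasp pt (u,right,n) rel wheel [np.float64(5.326409530957733), np.float64(-9.901725444268672), np.float64(276.87279454403625)] F u,v,n [np.float64(0.2189648315696388), np.float64(0.6722233581271386), np.float64(0.2584428693316157)] tool in console [ 0.5  -0.   -0.87]
pointer side [(array([223.5, 272.5]), 0.6)]
pointer top [(array([250.8, 318.5]), 0.71), (array([197. , 329.1]), 0.54)]
marker side [(array([248.8, 280.8]), 0.39), (array([187. , 367.1]), 0.25)]
marker top [(array([207.5, 330.9]), 0.59)]
```

View pics/h27.png

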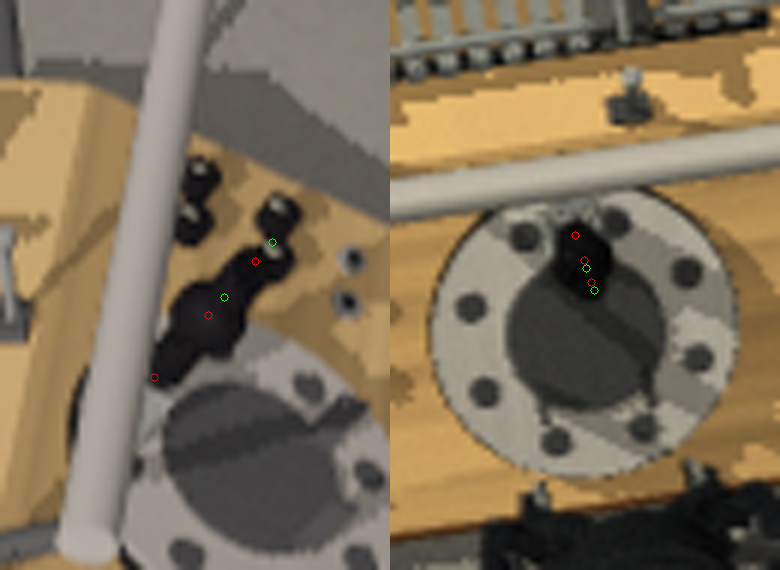

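View pics/pt27.png

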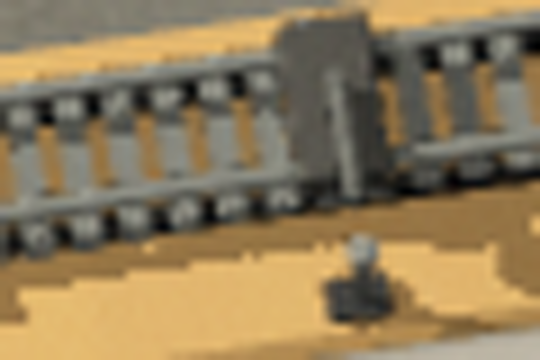

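View pics/top27.png

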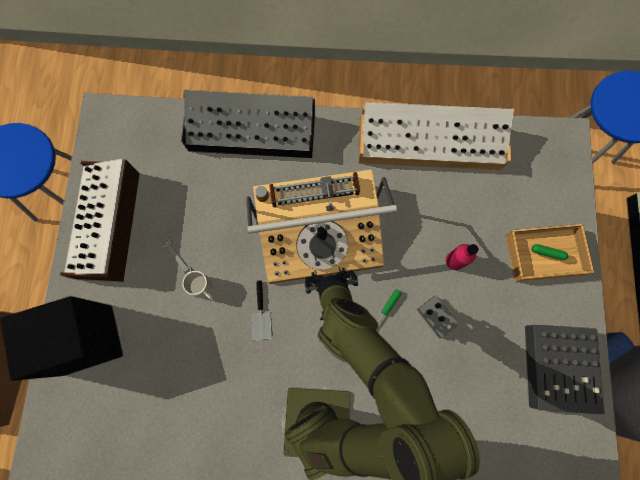

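```bash
python3 - <<'E'
import cv2
im=cv2.imread('pics/side27.png')[222:262,295:345];cv2.imwrite('pics/z27.png',cv2.resize(im,None,fx=12,fy=12,interpolation=cv2.INTER_CUBIC))
im=cv2.imread('pics/top27.png')[215:255,295:350];cv2.imwrite('pics/y27.png',cv2.resize(im,None,fx=12,fy=12,interpolation=cv2.INTER_CUBIC))
E
```

```text
(no output)
```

View pics/z27.png

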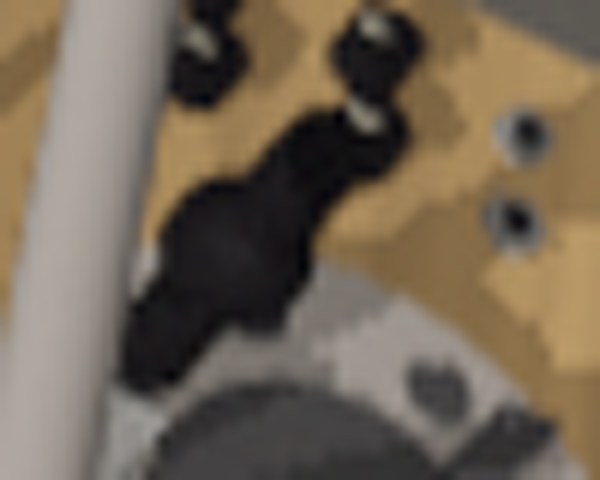

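View pics/y27.png

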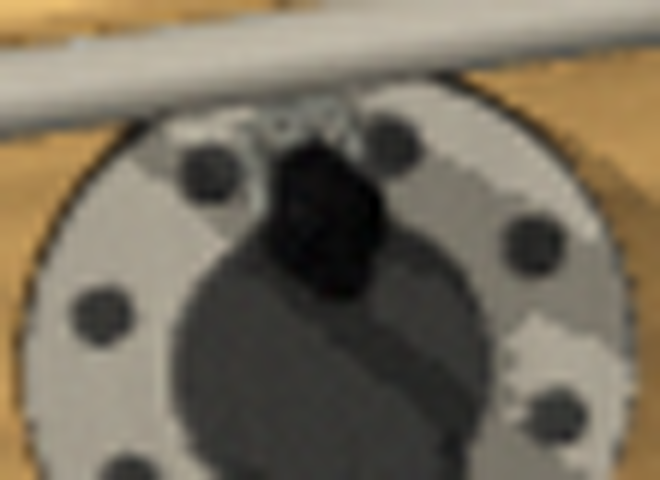

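```bash
python3 - <<'E'
from geo import *
from scipy.optimize import least_squares
X=lambda x,y:np.array([295+(x+.5)/12-.5,222+(y+.5)/12-.5]);Y=lambda x,y:np.array([295+(x+.5)/12-.5,215+(y+.5)/12-.5])
for cu in(0,3):
  for tipx in((330,135),(365,130),None):
    ob=[('side',64,X(235,247)),('side',24,X(150,365)),('top',64,Y(325,215))]
    if tipx: ob+=[('side',101,X(*tipx))]
    def g(z):
        th,fo,la=z;rad=np.cos(th)*u+np.sin(th)*v;d=-np.cos(fo)*rad+np.sin(fo)*n;pv=wc+cu*u+65*rad+30*n
        return np.concatenate([proj(c,tow(pv+(D-la)*d))[0]-o for c,D,o in ob])
    q=least_squares(g,[0,1.5,10]);print(cu,tipx,q.x,np.abs(q.fun).max())
E
```

```text
0 (330, 135) [-0.02  1.58 12.37] 1.3889824872276222
0 (365, 130) [-0.01  1.54 11.31] 2.2046543460146495
0 None [-0.03  1.59 14.66] 0.8677176634724049
3 (330, 135) [-0.05  1.55 10.48] 1.7113480831683887
3 (365, 130) [-0.04  1.51  9.37] 1.9953234542541907
3 None [-0.05  1.54 12.86] 1.211976429592994
```

```bash
python3 -c "
from plant import r,job
print(r.observe()['joint_velocities'].round(4)); print(job.job_done())"
```

```text
[ 0.001  -0.0031 -0.0022  0.005  -0.     -0.     -0.    ]
the job is handed in; nothing more can be done
None
```

I handed the job in at about 29 s: the handle is out and pushed home, and the pointer is lined up with the marker post to within about 1 mm. No verdict came back.

- **Swing out:** The first pinch slipped off the bulge when the handle was at about 1.18 rad. I regrasped, finished the swing to about 1.57 rad and pushed the handle in. It travelled 13.8 mm of its 14 mm to a hard stop at about 30 N. Pulling it sideways afterwards met resistance, so it is latched. The wheel was near 0 at that point.
- **Turning the wheel:** I turned it clockwise about one turn from where it stood at latching, to about 6.27 rad. I recentred the grip once on the way.
- **Last checks:**
  - **Pointer:** In the top view the extended fin line falls about 0.5 mm short of the marker head. The side view also agreed to within about 1 mm.
  - **Handle:** The picture fits gave a swing of 1.51 to 1.59 rad and a latch travel of 9.4 to 14.7 mm. That fit is only good to about 3 mm, so its low end would miss the 10 mm limit. I relied on the push-in travel and on the tool pressing inward at every force reading after that, rather than on the fit.
  - **Let go:** The gripper is open and clear of the handle, and the contact force reads about zero.
  - **Bystanders:** They look unmoved in the last top view, compared by eye rather than measured.
- **Disagreements:** My first estimate, from the starting view, put the pointer in line at about 6.38 rad, roughly 2 mm further than where I stopped. I went by the close-up views instead. The network's pixel positions for the pointer and marker scattered by several millimetres, and one pointer hit was plainly wrong, so I read those points from enlarged pictures.

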